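# Put the spare grinding wheels back in their own stands

## Task

Stand each of the three spare grinding wheels on edge in the wooden stand whose slot fits its thickness: thinnest in the narrow slot, middle one in the middle slot, thickest in the wide slot, each fully down and centred on its saddle. Two of them are standing in a slot too wide for them, so free each slot before you need it. Wheels are brittle: lower each one right onto its saddle before letting go instead of dropping it in, never rest one on the bench itself, and leave the bottle, carton, wrench and can where they are.

Things in the scene. Friction and masses are not known exactly. Their poses are not given: they have to be found in the camera images.
- thick_wheel: grey stone grinding wheel, 120 mm in diameter, 30 mm thick, about 0.75 kg, paper disc and dark closed bore at the middle of each face. Origin at the disc's centre, y along its axle (across its thickness); x and z turn as it rolls. It starts leaning in the slanted stand.
- medium_wheel: grey stone grinding wheel, 110 mm in diameter, 22 mm thick, about 0.46 kg, paper disc and dark closed bore at the middle of each face. Origin at the disc's centre, y along its axle (across its thickness); x and z turn as it rolls. It starts upright in the wide-slot stand.
- thin_wheel: grey stone grinding wheel, 100 mm in diameter, 14 mm thick, about 0.25 kg, paper disc and dark closed bore at the middle of each face. Origin at the disc's centre, y along its axle (across its thickness); x and z turn as it rolls. It starts upright in the middle-slot stand.
- wide_stand: fixed wooden stand, footprint 110 x 84 mm, with one open-topped slot 34 mm wide along x. Origin centre of underside, z up. Slot walls 92 mm long, 12 mm thick, parallel up to z 60 mm, then flared out to z 69 mm. Slot floor is a V saddle (30 degree faces meeting at x = 0, z = 12 mm); a seated wheel's centre is at x = y = 0, z = 12 mm + 1.155 x its radius
- mid_stand: fixed wooden stand, footprint 110 x 76 mm, with one open-topped slot 26 mm wide along x. Origin centre of underside, z up. Slot walls 92 mm long, 12 mm thick, parallel up to z 60 mm, then flared out to z 69 mm. Slot floor is a V saddle (30 degree faces meeting at x = 0, z = 12 mm); a seated wheel's centre is at x = y = 0, z = 12 mm + 1.155 x its radius
- narrow_stand: fixed wooden stand, footprint 110 x 68 mm, with one open-topped slot 18 mm wide along x. Origin centre of underside, z up. Slot walls 92 mm long, 12 mm thick, parallel up to z 60 mm, then flared out to z 69 mm. Slot floor is a V saddle (30 degree faces meeting at x = 0, z = 12 mm); a seated wheel's centre is at x = y = 0, z = 12 mm + 1.155 x its radius. It starts empty.
- slant_stand: fixed pale plywood stand on a 130 x 115 mm base; its holder is like the wide-slot stand's (34 mm slot) but tilted 0.42 rad (24 degrees) about x, mouth leaning to -y. Origin under the base, x along the slot; the holder's underside centre is 30 mm above the origin. Draw its wheel out along the tilted slot
- oil_bottle: upright white plastic bottle, 56 mm in diameter, 160 mm high, bystander; origin under its base
- carton: small brown carton 90 x 60 x 50 mm, bystander; origin under its centre
- wrench: steel wrench 190 mm long lying on the bench, bystander; origin at its middle, x along it
- can: upright can, 84 mm in diameter, 100 mm high, bystander; origin under its base
There are look-alikes about, which are no part of the job. What is shaped like the thick_wheel but turquoise is not meant. Leave any green look-alike of the medium_wheel alone.

How it is judged (in metres and radians):
On the way, in this order (a step that is already met when the one before it is completed fails the run):
1. thinnest wheel seated in the narrow-slot stand (x of thin_wheel in the frame of narrow_stand between -0.006 and 0.006 m and y of thin_wheel in the frame of narrow_stand between -0.006 and 0.006 m and z of thin_wheel in the frame of narrow_stand between 0.0647 and 0.0747 m and angle between the y axis of thin_wheel and the y axis of narrow_stand, either way round below 0.13 rad), for 0.2 s.
2. middle wheel seated in the middle-slot stand (x of medium_wheel in the frame of mid_stand between -0.006 and 0.006 m and y of medium_wheel in the frame of mid_stand between -0.006 and 0.006 m and z of medium_wheel in the frame of mid_stand between 0.0705 and 0.0805 m and angle between the y axis of medium_wheel and the y axis of mid_stand, either way round below 0.13 rad), for 0.2 s.
3. thickest wheel seated in the wide-slot stand (x of thick_wheel in the frame of wide_stand between -0.006 and 0.006 m and y of thick_wheel in the frame of wide_stand between -0.006 and 0.006 m and z of thick_wheel in the frame of wide_stand between 0.0763 and 0.0863 m and angle between the y axis of thick_wheel and the y axis of wide_stand, either way round below 0.13 rad), for 0.2 s.
At the end, for the whole second after the job is handed in: Each wheel stands in the stand that fits it: its centre within 6 mm of the stand's middle along and across the slot and within 5 mm of the seated height, its axle line within 0.13 rad of the stand's y axis, and it is at rest (all of step 1 and all of step 2 and all of step 3 and linear speed of each of thin_wheel, medium_wheel, thick_wheel below 0.02 m/s); the robot touches nothing.
It fails at once if the bottle, carton, wrench or can is pushed more than 25 mm (distance of any of oil_bottle, carton, wrench, can from where it was at the start of the episode above 0.025 m).
It fails at once if the bottle, carton or can is tipped over (angle between any of oil_bottle, carton, can's own z axis and vertical above 0.35 rad).
It fails at once if a wheel is set down on or dropped to the bench, outside the stands (height (world z) of thick_wheel below 0.064 m or height (world z) of medium_wheel below 0.059 m or height (world z) of thin_wheel below 0.054 m).
It fails at once if a wheel is dropped: it moves faster than 0.4 m/s with no finger on it ((linear speed of thick_wheel above 0.4 m/s and contact force between thick_wheel and the fingers below 0.1 N) or (linear speed of medium_wheel above 0.4 m/s and contact force between medium_wheel and the fingers below 0.1 N) or (linear speed of thin_wheel above 0.4 m/s and contact force between thin_wheel and the fingers below 0.1 N)).
It also fails if it takes over 72 s, if anything falls off the work surface, if the arm or the gripper's body presses on something with over 40 N, if the wrist force passes 120 N, or if a joint passes its speed limit or range.

## Robot

A 6-joint arm with a two-finger parallel gripper is mounted at the origin on the work surface. World frame = base frame: x ahead of the robot, y to its left, z up, the work surface at z = 0. Lengths are in mm, angles in rad, forces in N, time in s.
With the tool pointing down it reaches from about 300 to 775 mm from the base axis. Payload 14.6 kg.
Tool frame: the origin (TCP) lies between the finger pads; the fingertips stand manip.nose_length ahead of it and the grasp point (between the pads) lies 11 mm behind it (manip.nose_length is the distance from the TCP to the fingertips, in mm); z points along the fingers, y is the line along which they close (so a half turn about z gives the same grasp; the last joint's range is limited). The gripper opens to 94 mm and grips with 3 to 60 N. Pads are 16 mm wide; open, the fingers measure 119 mm over their backs; the gripper's body (75 mm by 177 mm) begins 78 mm behind the grasp point.
Start: joints at [1.11, 0.3, 1.521, -0, 1.321, -0.067], TCP at [211.032, 507.893, 213.446] pointing down, gripper open.
Joint ranges: [-3.03, 3.03], [-0.79, 2.21], [0.23, 2.52], [-1.04, 4.18], [0, 3.07], [-2.55, 2.55]. Speed limits (rad/s): [2.22, 2.22, 2.57, 3.14, 3.14, 3.14].

## Interface

Orientations are given as [roll, pitch, yaw] about the fixed x, y, z axes, in that order (R = Rz(yaw) Ry(pitch) Rx(roll)).
In Python, from cell import manip, cams, job gives the robot as it stands.
- The arm moves only by the tool jog_arm, never from a script. Its argument "commands" is a list of rows, each an object of numbers: "dx", "dy", "dz": the shift along the tool's x, y, z each as a share of 40 mm, from -1 to 1; "ax", "ay", "az": the turn, a rotation vector about the tool's x, y, z each as a share of 10 degrees, from -1 to 1; "gripper": the closure, from 0 (fully open) to 1 (shut). A call has 1 to 10 rows; each row shifts and turns the commanded pose from where the row before left it, along the tool's axes as they then stand; what a row does not reach is not made up. A row lasts 1/8 s, in which the tool goes at most 62.5 mm and 10.7 degrees, less where a joint would pass 70% of its speed; a pose out of reach is approached as far as the arm can. A call with a number of a shift or a turn outside -1 to 1 is refused whole. A call with a gripper value outside its range is refused whole. The fingers move at their own pace and stop on an object; "squeeze" is the grip in N (left out, the last holds). Time passes only in rows, so rows that do not move let the fingers close. It gives the time, the measured TCP pose, the force, the opening and the grip force at its end, in the units of the state.
- manip.read_state(): the state, without advancing time (a new reading comes with each control period).
- cams.camera(name): name is "scene" or "top" or "wrist"; returns a dict with "image" (400x640x3 uint8, red, green, blue), "fx", "fy", "cx", "cy" (pixels), "world_to_cam" (4x4, takes a point from world to camera coordinates). Camera axes: x right, y down, z forward; pixel columns grow to the right and rows downward; lengths in mm; the calibration is good to about 2 mm. The wrist camera is an equidistant fisheye: a pixel r from the principal point sees the ray r / f radians off the axis. A picture is of the moment at which its call begins. There is no depth.
- job.sign_off(): hands the job in; it is judged then, once.
The state is a dict: "clock": time; "joints": joint angles; "qd": joint speeds; "effort": joint torques, N m; "eef_pos": TCP position; "eef_rot": TCP orientation; "wrist_force": force on the tool from outside, world axes, zero at the start; "moment": the same for the moment, N m; "finger_gap": finger opening in mm; "finger_force": force on a finger pad.
Only numpy, scipy, OpenCV 4.12 (cv2) and the standard library are available. Lean on these libraries where they do the work, as an engineer would, in place of code of your own. Each camera call takes 0.05 s, during which the arm holds its last target. There are 200 camera calls.

## Working session

There is one attempt and no reset: what is moved stays moved. The work goes in short steps, Python scripts to look and compute and a tool call to move; the robot and the scene stay as the last step left them, time stands still between calls to the robot, and variables do not carry over. Pictures are saved under pics/ and viewed, at most 10 in all, crops included, and the job is handed in when it is done.

Besides the shell and the picture viewer there is one more tool, called after ">>>" as name(argument=value, ...) on one line, values as JSON. jog_arm: Moves the arm, as the interface text tells. Shift numbers are shares of 40 mm and turn numbers shares of 10 degrees, none past 1 either way. Its arguments: {"type":"object","properties":{"commands":{"type":"array"},"squeeze":{"type":"number"}},"required":["commands"]}

```bash
ls; mkdir -p pics; python3 - <<'E'
from cell import manip,cams,job
import cv2,numpy as np
for n in ["scene","top"]:
    c=cams.camera(n); cv2.imwrite(f"pics/{n}0.png",c["image"][:,:,::-1]); print(n,c["fx"],c["fy"],c["cx"],c["cy"],np.round(c["world_to_cam"],4).tolist())
print(manip.read_state(), manip.nose_length)
E
```

```text
pics
scene 382.25185015224406 382.25185015224406 319.832237010533 199.55259155618617 [[0.8482, 0.5297, -0.0007, -443.403], [0.4529, -0.7261, -0.5174, -212.4641], [-0.2746, 0.4385, -0.8558, 1029.7328], [0.0, 0.0, 0.0, 1.0]]
top 464.36680379760713 464.36680379760713 320.0100114346715 205.11475984760824 [[-0.0077, -1.0, -0.0009, -25.4669], [-0.994, 0.0077, -0.1089, 535.1171], [0.1089, 0.0001, -0.994, 1311.4249], [0.0, 0.0, 0.0, 1.0]]
{'clock': 0.1, 'joints': array([ 1.11041128e+00,  3.00428378e-01,  1.52151653e+00, -2.85552410e-05,
        1.32064701e+00, -6.66304733e-02]), 'qd': array([-2.12452648e-04, -7.98979295e-04, -4.76884800e-05,  2.26513725e-03,
        9.47703619e-04, -1.16061207e-03]), 'effort': array([ 1.85952325e-03, -5.32643473e+01, -3.53289449e+01,  7.09746312e-02,
        2.35034153e-02, -2.51344818e-05]), 'eef_pos': array([210.94193296, 507.70923489, 212.93705355]), 'eef_rot': array([-3.14059377e+00, -3.89336926e-05,  2.74784514e+00]), 'wrist_force': array([ 1.11368662, -0.45387045, -0.47594579]), 'moment': array([-0.00022348, -0.02673696,  0.00035503]), 'finger_force': 0.0, 'finger_gap': 94.0674199105138} 8.0
```

View pics/scene0.png

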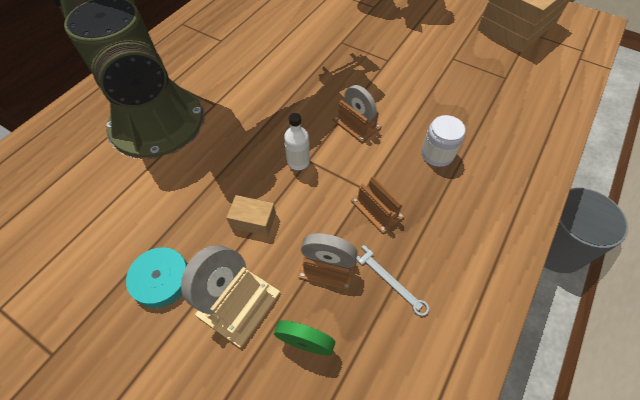

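View pics/top0.png

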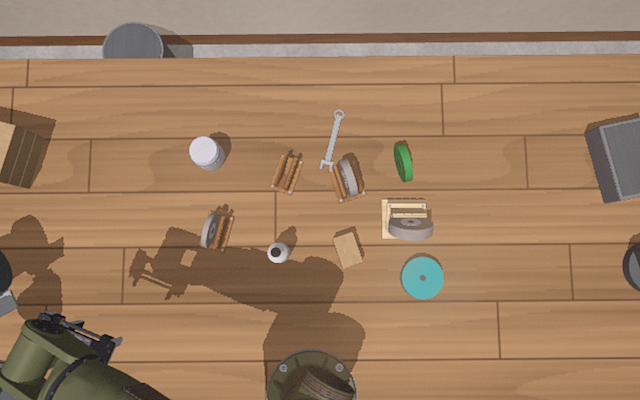

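Top view: the thin wheel is at (209,230) in the mid stand (218,230). The empty narrow stand is at (288,173), and the medium wheel at (347,178) in the wide stand. The thick wheel is at (410,225) in the pale slanted stand.

Look-alikes:
- Turquoise disc, top (423,278), scene (157,277): not wanted.
- Green disc, top (403,161), scene (305,337): not wanted.
- Grey wheels, scene (360,105) thin, (328,255) medium, (215,280) thick: these are the ones I want.

```bash
cat > h.py <<'E'
from cell import manip,cams,job
import cv2,numpy as np
from scipy.spatial.transform import Rotation as Rn
def rays(c,uv,fish=False):
    uv=np.atleast_2d(np.array(uv,float)); x=(uv[:,0]-c["cx"])/c["fx"]; y=(uv[:,1]-c["cy"])/c["fy"]
    if fish:
        r=np.hypot(x,y); s=np.where(r>1e-9,np.sin(r)/np.maximum(r,1e-9),1); d=np.c_[x*s,y*s,np.cos(r)]
    else: d=np.c_[x,y,np.ones(len(x))]
    T=np.array(c["world_to_cam"]); R=T[:3,:3]; return -R.T@T[:3,3], (d/np.linalg.norm(d,axis=1)[:,None])@R
def onz(c,uv,z,fish=False):
    o,d=rays(c,uv,fish); return o+d*((z-o[2])/d[:,2])[:,None]
def tri(cs):  # list of (cam,uv,fish)
    A=np.zeros((3,3));b=np.zeros(3)
    for c,uv,f in cs:
        o,d=rays(c,uv,f); P=np.eye(3)-np.outer(d[0],d[0]); A+=P;b+=P@o
    p=np.linalg.solve(A,b); return p,[np.linalg.norm(np.cross(p-rays(*x)[0],rays(*x)[1][0])) for x in cs]
def proj(c,P,fish=False):
    T=np.array(c["world_to_cam"]); q=np.atleast_2d(P)@T[:3,:3].T+T[:3,3]
    if fish:
        h=np.hypot(q[:,0],q[:,1]); t=np.arctan2(h,q[:,2]); k=t/np.maximum(h,1e-9)
        return np.c_[c["cx"]+c["fx"]*q[:,0]*k,c["cy"]+c["fy"]*q[:,1]*k]
    return np.c_[c["cx"]+c["fx"]*q[:,0]/q[:,2],c["cy"]+c["fy"]*q[:,1]/q[:,2]]
def tool_delta(vec,R=None): # world mm -> tool shares of 40mm
    R=R or Rn.from_euler('xyz',manip.read_state()["eef_rot"]); return R.inv().apply(vec)/40
E
python3 - <<'E'
from h import *
t=cams.camera("top");s=cams.camera("scene")
for n,a,b,z in [("thin",(209,230),(360,105),90),("nar",(288,173),(378,205),60),("med",(347,178),(328,255),90),("thick",(410,225),(220,280),110),("can",(205,150),(445,128),100),("bottle",(278,253),(296,120),150)]:
    print(n,onz(t,a,z).round(),[np.round(v,1) for v in tri([(t,a,False),(s,b,False)])])
w=cams.camera("wrist"); cv2.imwrite("pics/w0.png",w["image"][:,:,::-1]);print(w["fx"],w["cx"],w["cy"],np.round(w["world_to_cam"],3).tolist())
R=Rn.from_euler('xyz',manip.read_state()["eef_rot"]);print(R.as_matrix().round(2))
E
```

```text
thin [[462. 275.  90.]] [array([464.9, 282.3,  64. ]), array([1.7, 1.7])]
nar [[624.  61.  60.]] [array([632.7,  64.7,  28. ]), array([3.4, 3.4])]
med [[ 603. -105.   90.]] [array([ 608.8, -106.9,   57.5]), array([0.1, 0.1])]
thick [[ 470. -272.  110.]] [array([ 473.1, -271.2,   98.2]), array([3.8, 3.8])]
can [[683. 288. 100.]] [array([682.9, 287.3, 102.5]), array([0.3, 0.3])]
bottle [[397.  80. 150.]] [array([402.2,  84.3, 153.1]), array([6.3, 6.3])]
309.70691628693146 316.91089778875136 203.26063517056718 [[0.383, 0.924, -0.001, -549.04], [0.899, -0.372, 0.231, -24.201], [0.213, -0.089, -0.973, 390.145], [0.0, 0.0, 0.0, 1.0]]
[[-0.92  0.38 -0.  ]
 [ 0.38  0.92 -0.  ]
 [ 0.   -0.   -1.  ]]
```

View pics/w0.png

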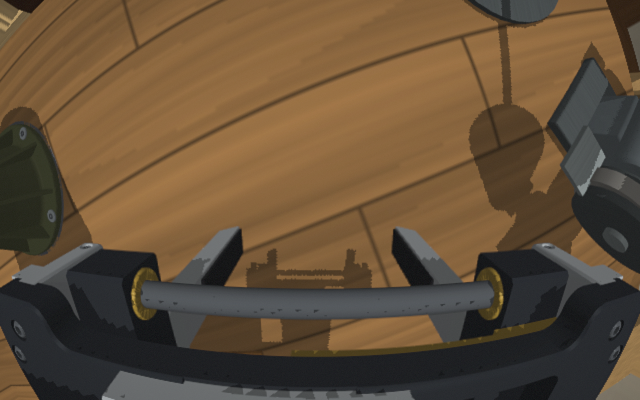

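The wrist picture shows the open fingers at (230,240) and (405,240), with the image top lying along tool +x. No target is in view yet, so I'll move towards the mid stand to look.

>>> jog_arm(commands=[{"dx": -0.95, "dy": -0.3, "dz": -0.1}, {"dx": -0.95, "dy": -0.3, "dz": -0.1}, {"dx": -0.95, "dy": -0.3, "dz": -0.1}, {"dx": -0.95, "dy": -0.3, "dz": -0.1}, {"dx": -0.95, "dy": -0.3, "dz": -0.1}, {"dx": -0.95, "dy": -0.3, "dz": -0.1}, {"dx": -0.95, "dy": -0.3, "dz": -0.1}, {"dx": -0.95, "dy": -0.3, "dz": -0.1}, {"dx": -0.95, "dy": -0.3, "dz": -0.1}, {"dx": -0.95, "dy": -0.3, "dz": -0.1}])

```text
schema error: expected keys dx, dy, dz, ax, ay, az, gripper
```

```bash
python3 - <<'E'
from h import *
import pickle
w=cams.camera("wrist"); pickle.dump(w,open("w1.pkl","wb"))
for n in("scene","top"): pickle.dump(cams.camera(n),open(n+"1.pkl","wb"))
cv2.imwrite("pics/w1.png",w["image"][:,:,::-1])
st=manip.read_state();print(st["clock"],st["eef_pos"],st["eef_rot"],st["joints"])
E
```

```text
0.4 [211.01936455 507.84754945 213.34004332] [-3.14136008e+00 -3.04461721e-05  2.74779122e+00] [ 1.11037648e+00  3.00011882e-01  1.52110426e+00  1.53748676e-05
  1.32071060e+00 -6.66222242e-02]
```

View pics/w1.png

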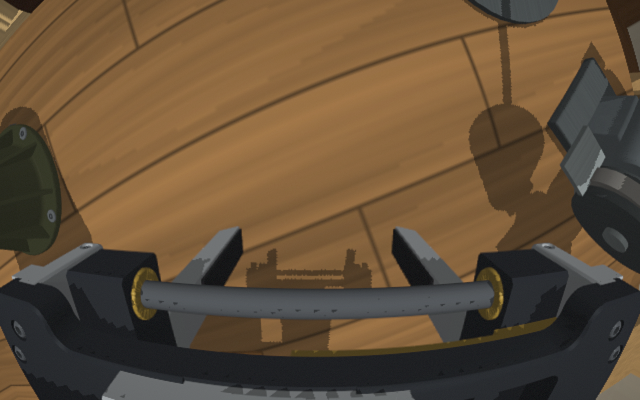

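Every row has to carry all the keys, so that call was refused. The picture is unchanged and the arm did not move.

>>> jog_arm(commands=[{"dx": -0.95, "dy": -0.3, "dz": -0.1, "ax": 0, "ay": 0, "az": 0, "gripper": 0}, {"dx": -0.95, "dy": -0.3, "dz": -0.1, "ax": 0, "ay": 0, "az": 0, "gripper": 0}, {"dx": -0.95, "dy": -0.3, "dz": -0.1, "ax": 0, "ay": 0, "az": 0, "gripper": 0}, {"dx": -0.95, "dy": -0.3, "dz": -0.1, "ax": 0, "ay": 0, "az": 0, "gripper": 0}, {"dx": -0.95, "dy": -0.3, "dz": -0.1, "ax": 0, "ay": 0, "az": 0, "gripper": 0}, {"dx": -0.95, "dy": -0.3, "dz": -0.1, "ax": 0, "ay": 0, "az": 0, "gripper": 0}, {"dx": -0.95, "dy": -0.3, "dz": -0.1, "ax": 0, "ay": 0, "az": 0, "gripper": 0}, {"dx": -0.95, "dy": -0.3, "dz": -0.1, "ax": 0, "ay": 0, "az": 0, "gripper": 0}, {"dx": -0.95, "dy": -0.3, "dz": -0.1, "ax": 0, "ay": 0, "az": 0, "gripper": 0}, {"dx": -0.95, "dy": -0.3, "dz": -0.1, "ax": 0, "ay": 0, "az": 0, "gripper": 0}])

```text
clock: 1.65
eef_pos: [516.8, 250.3, 253.6]
eef_rot: [3.142, 0.0, 2.748]
wrist_force: [-0.6, 0.1, 0.9]
finger_gap: 93.8
finger_force: 0.0
```

```bash
python3 - <<'E'
from h import *
import pickle
w=cams.camera("wrist"); pickle.dump(w,open("w1.pkl","wb"))
for n in("scene","top"): pickle.dump(cams.camera(n),open(n+"1.pkl","wb"))
cv2.imwrite("pics/w1b.png",w["image"][:,:,::-1])
st=manip.read_state();print(st["clock"],st["eef_pos"],st["eef_rot"],st["joints"])
E
```

```text
1.8 [516.63992933 250.28244287 253.16544705] [-3.14134561e+00 -2.32968699e-04  2.74549179e+00] [ 3.87330966e-01  3.27753735e-01  1.39236474e+00 -1.07381734e-05
  1.42181358e+00 -7.87362934e-01]
```

View pics/w1b.png

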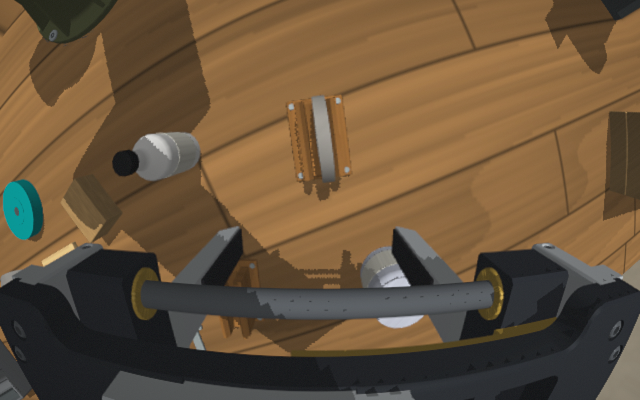

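The wrist view shows the mid stand with four bright bolt heads at about (292,105), (340,100), (300,176) and (348,171). The thin wheel's grey rim runs from (318,97) to (328,180). I'll measure the bolts and the rim.

```bash
cat >> h.py <<'E'
def bolts(img,box,vmin=140,smax=60):
    x0,y0,x1,y1=box; hsv=cv2.cvtColor(np.ascontiguousarray(img[y0:y1,x0:x1]),cv2.COLOR_RGB2HSV)
    m=((hsv[...,1]<smax)&(hsv[...,2]>vmin)).astype(np.uint8)
    n,l,s,c=cv2.connectedComponentsWithStats(m)
    return [(int(s[i,4]),(c[i]+[x0,y0]).round(1).tolist()) for i in range(1,n) if s[i,4]>=4]
def rim(img,box,smax=50,vmin=60):
    x0,y0,x1,y1=box; hsv=cv2.cvtColor(np.ascontiguousarray(img[y0:y1,x0:x1]),cv2.COLOR_RGB2HSV)
    m=((hsv[...,1]<smax)&(hsv[...,2]>vmin)).astype(np.uint8); m=cv2.morphologyEx(m,cv2.MORPH_OPEN,np.ones((3,3)))
    c=max(cv2.findContours(m,0,2)[0],key=cv2.contourArea); r=cv2.minAreaRect(c); return cv2.boxPoints(r)+[x0,y0],cv2.contourArea(c)
E
python3 - <<'E'
from h import *
import pickle
w=pickle.load(open("w1.pkl","rb"));im=w["image"]
print(bolts(im,(280,85,360,195)))
print(rim(im,(300,85,345,200)))
cv2.imwrite("pics/c1.png",cv2.resize(im[80:200,260:380,::-1],(600,600),interpolation=cv2.INTER_CUBIC))
# second viewpoint offsets: nothing
E
```

```text
[(24, [337.7, 100.3]), (720, [322.3, 128.6]), (25, [290.9, 106.2]), (21, [346.4, 169.4]), (18, [299.8, 175.3])]
(array([[310.58461952,  96.67692566],
       [325.35384941,  94.8307724 ],
       [336.01538849, 180.12307739],
       [321.24615669, 181.96923065]]), 1089.5)
```

View pics/c1.png

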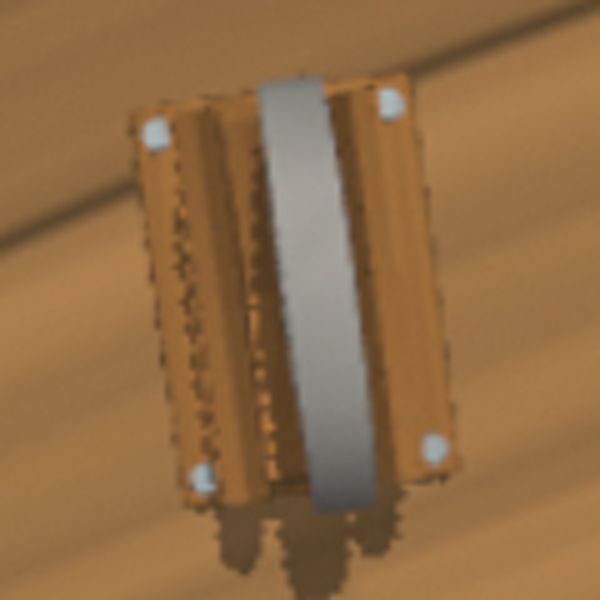

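Crop: this is the grey 14 mm wheel in the middle-width stand with four bolts, so it is the thin wheel. It sits towards one side of the slot.

```bash
cat >> h.py <<'E'
def stand(c,uv,z,fish=True):
    P=onz(c,uv,z,fish)[:,:2]; ctr=P.mean(0); (a,b),(w,h),ang=cv2.minAreaRect(P.astype(np.float32))
    # long spacing axis via pairs
    D=sorted([(np.linalg.norm(P[i]-P[j]),i,j) for i in range(4) for j in range(i)]); 
    L=[P[i]-P[j] for _,i,j in D[2:4]]; L=[l*np.sign(l[0]) for l in L]; l=sum(L); S=[P[i]-P[j] for _,i,j in D[:2]]
    S=[v*np.sign(v[1]) for v in S]; s=sum(S)
    return ctr.round(1),[round(float(d[0]),1) for d in D],np.degrees(np.arctan2(l[1],l[0])).round(1),np.degrees(np.arctan2(-s[0],s[1])).round(1)
E
python3 - <<'E'
from h import *
import pickle
w=pickle.load(open("w1.pkl","rb"))
B=[[337.7,100.3],[290.9,106.2],[346.4,169.4],[299.8,175.3]]
for z in(5,14,22): print(z,stand(w,B,z))
# cross rim width at mid
R=onz(w,[[310.58,96.67],[325.35,94.83],[336,180.1],[321.2,182]],76,True);print(R.round(1))
m=onz(w,[[316.2,139],[330.5,137.5],[323.3,138.3]],119,True);print(m.round(1))
print(np.degrees(2.7455)-180)
E
```

```text
5 (array([463.9, 274.2]), [63.3, 64.3, 95.0, 95.2, 114.5, 114.6], np.float64(-15.3), np.float64(-15.2))
14 (array([463.7, 274.2]), [61.9, 63.0, 93.0, 93.2, 112.0, 112.1], np.float64(-15.3), np.float64(-15.2))
22 (array([463.6, 274.2]), [60.7, 61.7, 91.2, 91.3, 109.8, 110.0], np.float64(-15.3), np.float64(-15.2))
[[415.9 283.8  76. ]
 [420.3 299.8  76. ]
 [514.4 274.2  76. ]
 [510.  257.7  76. ]]
[[461.6 271.7 119. ]
 [465.6 285.3 119. ]
 [463.6 278.4 119. ]]
-22.6944373468325
```

>>> jog_arm(commands=[{"dx": 0, "dy": 0, "dz": 0, "ax": 0, "ay": 0, "az": -0.74, "gripper": 0}, {"dx": 0, "dy": 0.33, "dz": 0, "ax": 0, "ay": 0, "az": 0, "gripper": 0}, {"dx": 0, "dy": 0, "dz": 0, "ax": 0, "ay": 0, "az": 0, "gripper": 0}])

```text
clock: 2.17
eef_pos: [519.0, 265.5, 253.3]
eef_rot: [3.142, -0.0, 2.876]
wrist_force: [-0.5, -0.1, -0.9]
finger_gap: 93.7
finger_force: 0.0
```

```bash
python3 - <<'E'
from h import *
w=cams.camera("wrist");im=w["image"];st=manip.read_state();print(st["eef_pos"],st["eef_rot"])
p=proj(w,[463.7,274.2,14],True)[0];print(p)
x,y=p.astype(int);b=bolts(im,(x-55,y-60,x+55,y+60));print(b)
B=[q for a,q in b if a<60]
if len(B)==4: print(stand(w,B,14))
print(rim(im,(x-55,y-60,x+55,y+60))); print([onz(w,rim(im,(x-55,y-60,x+55,y+60))[0].mean(0),z,True).round(1).tolist() for z in(90,105,119)])
E
```

```text
[518.98846499 264.96650732 253.24710289] [-3.14143024e+00 -2.22866690e-04  2.87611014e+00]
[312.78195879 139.80117469]
[(30, [336.4, 104.6]), (20, [288.6, 105.2]), (705, [315.9, 131.4]), (20, [289.4, 174.8]), (23, [336.0, 174.2])]
(array([463.5, 274. ]), [62.5, 62.7, 92.9, 93.1, 111.6, 112.6], np.float64(-15.1), np.float64(-14.5))
(array([[309.,  99.],
       [323.,  99.],
       [323., 184.],
       [309., 184.]]), 1103.5)
[[[464.6, 278.6, 90.0]], [[464.1, 278.8, 105.0]], [[463.7, 278.9, 119.0]]]
```

>>> jog_arm(commands=[{"dx": 0.5, "dy": -0.02, "dz": 0.85, "ax": 0, "ay": 0, "az": 0, "gripper": 0}, {"dx": 0.5, "dy": -0.02, "dz": 0.85, "ax": 0, "ay": 0, "az": 0, "gripper": 0}, {"dx": 0.43, "dy": 0, "dz": 0.85, "ax": 0, "ay": 0, "az": 0, "gripper": 0}, {"dx": 0, "dy": 0, "dz": 0, "ax": 0, "ay": 0, "az": 0, "gripper": 0}])

```text
clock: 2.72
eef_pos: [462.2, 277.4, 150.0]
eef_rot: [-3.139, -0.003, 2.877]
wrist_force: [0.8, -0.3, 1.1]
finger_gap: 93.7
finger_force: 0.0
```

```bash
python3 - <<'E'
from h import *
w=cams.camera("wrist");im=w["image"];st=manip.read_state();print(st["eef_pos"],st["eef_rot"])
p=proj(w,[[463.7,274.2,14],[463.6,278.5,119]],True);print(p)
cv2.imwrite("pics/c2.png",cv2.resize(im[150:350,220:420,::-1],(600,600),interpolation=cv2.INTER_CUBIC))
E
```

```text
[463.70663882 277.61269815 151.8500921 ] [-3.14116147e+00 -3.62245667e-04  2.87676837e+00]
[[315.21079561 200.17477211]
 [319.95727639 231.72784315]]
```

View pics/c2.png

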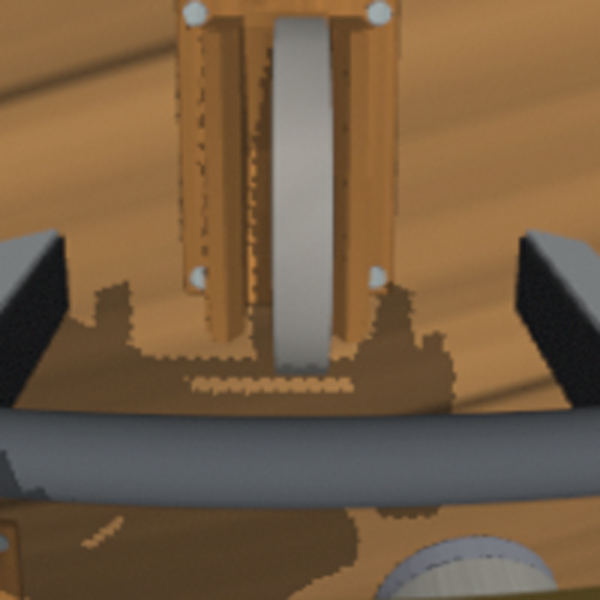

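Crop: the wheel rim sits between the open fingers, u about 312–331, with both finger faces well clear. I'll check the heights from the two wrist places while going down.

>>> jog_arm(commands=[{"dx": 0, "dy": 0, "dz": 0.5, "ax": 0, "ay": 0, "az": 0, "gripper": 0}, {"dx": 0, "dy": 0, "dz": 0.5, "ax": 0, "ay": 0, "az": 0, "gripper": 0}, {"dx": 0, "dy": 0, "dz": 0.5, "ax": 0, "ay": 0, "az": 0, "gripper": 0}, {"dx": 0, "dy": 0, "dz": 0, "ax": 0, "ay": 0, "az": 0, "gripper": 0.2}, {"dx": 0, "dy": 0, "dz": 0, "ax": 0, "ay": 0, "az": 0, "gripper": 0.6}], squeeze=20)

```text
clock: 3.4
eef_pos: [464.8, 277.7, 93.1]
eef_rot: [3.14, 0.002, 2.876]
wrist_force: [-0.3, 0.6, 0.8]
finger_gap: 77.1
finger_force: 0.0
```

```bash
python3 - <<'E'
from h import *
import pickle
st=manip.read_state();print(st)
w1=pickle.load(open("w1.pkl","rb"))
w=cams.camera("wrist");im=w["image"]
p=proj(w,[463.7,274.2,14],True)[0].astype(int);print(p)
b=bolts(im,(230,80,400,290));print(b)
E
```

```text
{'clock': 3.4, 'joints': array([ 4.70952091e-01,  4.10309189e-01,  1.67127866e+00, -1.60001655e-05,
        1.05776121e+00, -8.34708546e-01]), 'qd': array([ 0.00187705, -0.00566874,  0.00885782,  0.00170145, -0.00693819,
        0.00126911]), 'effort': array([-6.11632923e-02, -5.39866912e+01, -3.03599954e+01,  3.06264125e-02,
        6.70982595e-02,  2.71982412e-03]), 'eef_pos': array([464.77366836, 277.71316135,  93.10819728]), 'eef_rot': array([3.14009666e+00, 1.67209909e-03, 2.87646355e+00]), 'wrist_force': array([-0.29471952,  0.60625035,  0.77193346]), 'moment': array([-0.00305178, -0.00687291, -0.04443514]), 'finger_force': 0.0, 'finger_gap': 77.11381278443592}
[313 211]
[(64, [275.3, 155.6]), (71, [350.4, 155.3]), (2356, [319.3, 228.4]), (18, [277.0, 261.1])]
```

>>> jog_arm(commands=[{"dx": 0, "dy": 0, "dz": 0, "ax": 0, "ay": 0, "az": 0, "gripper": 1}, {"dx": 0, "dy": 0, "dz": 0, "ax": 0, "ay": 0, "az": 0, "gripper": 1}, {"dx": 0, "dy": 0, "dz": 0, "ax": 0, "ay": 0, "az": 0, "gripper": 1}, {"dx": 0, "dy": 0, "dz": 0, "ax": 0, "ay": 0, "az": 0, "gripper": 1}, {"dx": 0, "dy": 0, "dz": 0, "ax": 0, "ay": 0, "az": 0, "gripper": 1}])

```text
clock: 4.08
eef_pos: [463.7, 277.4, 91.4]
eef_rot: [-3.142, -0.0, 2.877]
wrist_force: [-0.5, 0.5, 0.0]
finger_gap: 23.2
finger_force: 0.0
```

```bash
python3 - <<'E'
from h import *
import pickle
w1=pickle.load(open("w1.pkl","rb")); w=cams.camera("wrist")
print(bolts(w["image"],(230,80,400,200)))
for a,b in [((290.9,106.2),(275.3,155.6)),((337.7,100.3),(350.4,155.3)),((299.8,175.3),(277,261.1))]: print(tri([(w1,a,True),(w,b,True)]))
E
```

```text
[(68, [276.1, 157.1]), (67, [351.7, 156.9]), (318, [318.8, 192.7])]
(array([409.47363594, 255.83037356,   5.04393549]), [np.float64(0.4431366739389924), np.float64(0.4431366739390241)])
(array([ 4.26013360e+02,  3.17155832e+02, -6.69402627e-02]), [np.float64(0.5781308829346989), np.float64(0.5781308829347538)])
(array([501.02356823, 229.90213834,   5.24850438]), [np.float64(0.8067363017538163), np.float64(0.8067363017538458)])
```

>>> jog_arm(commands=[{"dx": 0, "dy": 0, "dz": 0, "ax": 0, "ay": 0, "az": 0, "gripper": 1}, {"dx": 0, "dy": 0, "dz": 0, "ax": 0, "ay": 0, "az": 0, "gripper": 1}, {"dx": 0, "dy": 0, "dz": 0, "ax": 0, "ay": 0, "az": 0, "gripper": 1}])

```text
clock: 4.5
eef_pos: [463.7, 277.4, 91.4]
eef_rot: [3.142, 0.0, 2.877]
wrist_force: [0.5, 0.4, -0.0]
finger_gap: 14.0
finger_force: 20.0
```

>>> jog_arm(commands=[{"dx": 0, "dy": 0, "dz": -0.5, "ax": 0, "ay": 0, "az": 0, "gripper": 1}, {"dx": 0, "dy": 0, "dz": -0.8, "ax": 0, "ay": 0, "az": 0, "gripper": 1}, {"dx": 0, "dy": 0, "dz": -0.9, "ax": 0, "ay": 0, "az": 0, "gripper": 1}, {"dx": 0, "dy": 0, "dz": -0.9, "ax": 0, "ay": 0, "az": 0, "gripper": 1}, {"dx": -0.3, "dy": -0.2, "dz": -0.4, "ax": 0, "ay": 0, "az": 0, "gripper": 1}])

```text
clock: 5.12
eef_pos: [473.5, 266.7, 233.0]
eef_rot: [3.14, 0.001, 2.878]
wrist_force: [0.0, 0.0, -2.3]
finger_gap: 13.7
finger_force: 20.0
```

>>> jog_arm(commands=[{"dx": -0.9, "dy": -0.48, "dz": 0, "ax": 0, "ay": 0, "az": 0, "gripper": 1}, {"dx": -0.9, "dy": -0.48, "dz": 0, "ax": 0, "ay": 0, "az": 0, "gripper": 1}, {"dx": -0.9, "dy": -0.48, "dz": 0, "ax": 0, "ay": 0, "az": 0, "gripper": 1}, {"dx": -0.9, "dy": -0.48, "dz": 0, "ax": 0, "ay": 0, "az": 0, "gripper": 1}, {"dx": -0.9, "dy": -0.48, "dz": 0, "ax": 0, "ay": 0, "az": 0, "gripper": 1}, {"dx": -0.9, "dy": -0.48, "dz": 0, "ax": 0, "ay": 0, "az": 0, "gripper": 1}, {"dx": -0.9, "dy": -0.48, "dz": 0, "ax": 0, "ay": 0, "az": 0, "gripper": 1}, {"dx": -0.9, "dy": -0.48, "dz": 0, "ax": 0, "ay": 0, "az": 0, "gripper": 1}, {"dx": 0, "dy": 0, "dz": 0, "ax": 0, "ay": 0, "az": 0, "gripper": 1}])

```text
clock: 6.25
eef_pos: [711.9, 39.6, 228.5]
eef_rot: [-3.14, -0.003, 2.874]
wrist_force: [-0.3, -0.1, -2.9]
finger_gap: 13.9
finger_force: 20.0
```

```bash
python3 - <<'E'
from h import *
import pickle
w=cams.camera("wrist");im=w["image"];pickle.dump(w,open("w2.pkl","wb"));st=manip.read_state();print(st["eef_pos"],st["eef_rot"],st["joints"],st["finger_gap"])
p=proj(w,[630,62,10],True)[0].astype(int);print(p)
print(bolts(im,(p[0]-100,max(p[1]-80,0),p[0]+100,p[1]+90)))
cv2.imwrite("pics/w2.png",im[:,:,::-1])
E
```

```text
[711.17746012  41.16944032 229.04625523] [-3.14069489e+00 -2.85387719e-03  2.87507086e+00] [ 6.45913703e-03  6.80146292e-01  9.31917758e-01 -9.51796835e-05
  1.53251885e+00 -1.29781290e+00] 13.611892960395991
[317 117]
[(36, [305.0, 78.9]), (27, [348.8, 82.6]), (30, [299.4, 152.4]), (22, [342.5, 156.4]), (816, [317.6, 188.9])]
```

View pics/w2.png

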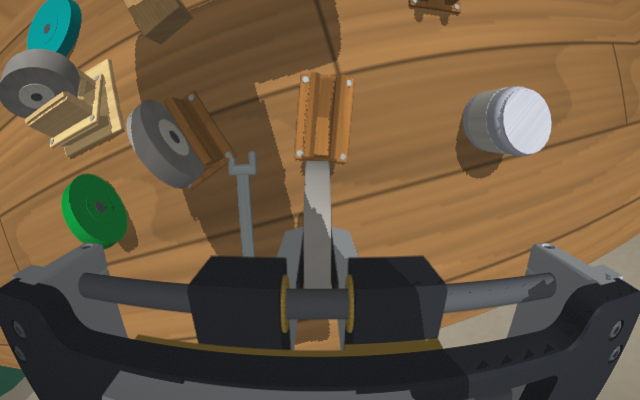

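The wrist view shows the empty narrow stand with bolts at (305,79), (349,83), (299,152) and (343,156). The held thin wheel is at (317,200), the medium wheel at (165,145) and the can at (505,120).

```bash
python3 - <<'E'
from h import *
import pickle
w=pickle.load(open("w2.pkl","rb"));B=[[305,78.9],[348.8,82.6],[299.4,152.4],[342.5,156.4]]
for z in(0,5,10):print(stand(w,B,z))
print(np.degrees(2.8751)-180)
# wide stand bolts, rough
print(bolts(w["image"],(120,80,250,210)))
E
```

```text
(array([631.3,  70.1]), [56.0, 56.2, 96.0, 96.7, 111.1, 111.8], np.float64(-19.8), np.float64(-20.2))
(array([631.5,  69.9]), [55.3, 55.5, 94.8, 95.5, 109.8, 110.4], np.float64(-19.8), np.float64(-20.2))
(array([631.7,  69.8]), [54.6, 54.8, 93.6, 94.3, 108.4, 109.0], np.float64(-19.8), np.float64(-20.2))
-15.268904321937015
[(122, [129.4, 129.4])]
```

>>> jog_arm(commands=[{"dx": 0, "dy": 0, "dz": 0, "ax": 0, "ay": 0, "az": 0.47, "gripper": 1}, {"dx": 0.7, "dy": 0, "dz": 0.5, "ax": 0, "ay": 0, "az": 0, "gripper": 1}, {"dx": 0.7, "dy": 0, "dz": 0.5, "ax": 0, "ay": 0, "az": 0, "gripper": 1}, {"dx": 0.74, "dy": -0.01, "dz": 0.5, "ax": 0, "ay": 0, "az": 0, "gripper": 1}, {"dx": 0, "dy": 0, "dz": 0, "ax": 0, "ay": 0, "az": 0, "gripper": 1}, {"dx": 0, "dy": 0, "dz": 0, "ax": 0, "ay": 0, "az": 0, "gripper": 1}])

```text
clock: 7.05
eef_pos: [630.8, 71.8, 172.2]
eef_rot: [3.141, 0.001, 2.795]
wrist_force: [0.1, -0.9, -1.5]
finger_gap: 13.9
finger_force: 20.0
```

```bash
python3 - <<'E'
from h import *
w=cams.camera("wrist");im=w["image"];st=manip.read_state();print(st["eef_pos"],st["eef_rot"])
S=np.array([631.5,69.9]);a=np.radians(-20);ux=np.array([np.cos(a),np.sin(a)]);uy=np.array([-ux[1],ux[0]])
d=st["eef_pos"][:2]-S;print("slot frame",d@ux,d@uy,"yaw",np.degrees(st["eef_rot"][2])-180)
b=bolts(im,(220,60,420,280));print(b)
for _,q in b:
    g=onz(w,q,5,True)[0,:2]-S;print(g@ux,g@uy)
E
```

```text
[631.02823279  71.61563555 172.19351102] [3.14110319e+00 1.34156486e-03 2.79506848e+00]
slot frame -1.0300980840874008 1.450816174327692 yaw -19.854372463441734
[(44, [290.8, 151.1]), (43, [340.9, 151.1]), (2134, [317.6, 213.0]), (10, [340.8, 229.5]), (5, [351.6, 243.4]), (4, [354.5, 250.5]), (4, [355.2, 254.5])]
-46.320779366606466 -27.734344495152058
-46.505748595932616 27.0270450688753
23.53438818874509 1.8554188934392917
43.178660252584386 28.681491631100705
60.39781058608005 41.8658050152177
69.43770044450639 45.68588903463059
74.60043231991908 46.75493354815278
```

>>> jog_arm(commands=[{"dx": 0, "dy": -0.045, "dz": 0.4, "ax": 0, "ay": 0, "az": 0, "gripper": 1}, {"dx": 0, "dy": 0, "dz": 0.3, "ax": 0, "ay": 0, "az": 0, "gripper": 1}, {"dx": 0, "dy": 0, "dz": 0.25, "ax": 0, "ay": 0, "az": 0, "gripper": 1}, {"dx": 0, "dy": 0, "dz": 0.25, "ax": 0, "ay": 0, "az": 0, "gripper": 1}, {"dx": 0, "dy": 0, "dz": 0, "ax": 0, "ay": 0, "az": 0, "gripper": 1}])

```text
clock: 7.72
eef_pos: [629.4, 70.0, 122.5]
eef_rot: [-3.141, -0.001, 2.795]
wrist_force: [0.5, -0.3, -2.4]
finger_gap: 13.7
finger_force: 20.0
```

>>> jog_arm(commands=[{"dx": 0, "dy": 0, "dz": 0.25, "ax": 0, "ay": 0, "az": 0, "gripper": 1}, {"dx": 0, "dy": 0, "dz": 0.25, "ax": 0, "ay": 0, "az": 0, "gripper": 1}, {"dx": 0, "dy": 0, "dz": 0.15, "ax": 0, "ay": 0, "az": 0, "gripper": 1}, {"dx": 0, "dy": 0, "dz": 0, "ax": 0, "ay": 0, "az": 0, "gripper": 1}])

```text
clock: 8.22
eef_pos: [629.5, 70.0, 96.8]
eef_rot: [-3.141, -0.001, 2.795]
wrist_force: [0.9, 0.0, -2.3]
finger_gap: 14.0
finger_force: 20.0
```

>>> jog_arm(commands=[{"dx": 0, "dy": 0, "dz": 0.05, "ax": 0, "ay": 0, "az": 0, "gripper": 1}, {"dx": 0, "dy": 0, "dz": 0, "ax": 0, "ay": 0, "az": 0, "gripper": 1}])

```text
clock: 8.48
eef_pos: [629.8, 70.0, 95.6]
eef_rot: [3.142, 0.0, 2.795]
wrist_force: [0.1, -0.2, -1.8]
finger_gap: 13.5
finger_force: 20.0
```

>>> jog_arm(commands=[{"dx": 0, "dy": 0, "dz": 0.05, "ax": 0, "ay": 0, "az": 0, "gripper": 1}, {"dx": 0, "dy": 0, "dz": 0, "ax": 0, "ay": 0, "az": 0, "gripper": 1}])

```text
clock: 8.72
eef_pos: [629.7, 70.0, 93.3]
eef_rot: [-3.142, -0.0, 2.795]
wrist_force: [0.1, 0.0, -2.6]
finger_gap: 13.8
finger_force: 20.0
```

>>> jog_arm(commands=[{"dx": 0, "dy": 0, "dz": 0.03, "ax": 0, "ay": 0, "az": 0, "gripper": 1}, {"dx": 0, "dy": 0, "dz": 0, "ax": 0, "ay": 0, "az": 0, "gripper": 1}])

```text
clock: 8.98
eef_pos: [629.7, 70.0, 92.1]
eef_rot: [-3.142, -0.0, 2.795]
wrist_force: [-0.3, -0.5, -2.4]
finger_gap: 13.3
finger_force: 20.0
```

>>> jog_arm(commands=[{"dx": 0, "dy": 0, "dz": 0.03, "ax": 0, "ay": 0, "az": 0, "gripper": 1}, {"dx": 0, "dy": 0, "dz": 0, "ax": 0, "ay": 0, "az": 0, "gripper": 1}])

```text
clock: 9.22
eef_pos: [630.2, 69.9, 91.6]
eef_rot: [3.141, 0.001, 2.795]
wrist_force: [1.9, -0.6, 2.5]
finger_gap: 13.9
finger_force: 20.0
```

>>> jog_arm(commands=[{"dx": 0, "dy": 0, "dz": 0.03, "ax": 0, "ay": 0, "az": 0, "gripper": 1}, {"dx": 0, "dy": 0, "dz": 0, "ax": 0, "ay": 0, "az": 0, "gripper": 1}])

```text
clock: 9.48
eef_pos: [630.6, 69.9, 91.3]
eef_rot: [3.141, 0.003, 2.795]
wrist_force: [1.2, -1.1, 9.8]
finger_gap: 13.7
finger_force: 20.0
```

>>> jog_arm(commands=[{"dx": 0, "dy": 0, "dz": 0, "ax": 0, "ay": 0, "az": 0, "gripper": 0.6}, {"dx": 0, "dy": 0, "dz": 0, "ax": 0, "ay": 0, "az": 0, "gripper": 0.5}, {"dx": 0, "dy": 0, "dz": 0, "ax": 0, "ay": 0, "az": 0, "gripper": 0.5}, {"dx": 0, "dy": 0, "dz": 0, "ax": 0, "ay": 0, "az": 0, "gripper": 0.5}, {"dx": 0, "dy": 0, "dz": -0.5, "ax": 0, "ay": 0, "az": 0, "gripper": 0.5}, {"dx": 0, "dy": 0, "dz": -0.9, "ax": 0, "ay": 0, "az": 0, "gripper": 0.3}, {"dx": 0, "dy": 0, "dz": -0.9, "ax": 0, "ay": 0, "az": 0, "gripper": 0}, {"dx": -0.5, "dy": -0.4, "dz": -0.9, "ax": 0, "ay": 0, "az": 0, "gripper": 0}])

```text
clock: 10.48
eef_pos: [643.0, 49.0, 221.0]
eef_rot: [3.141, 0.001, 2.797]
wrist_force: [0.6, 0.0, 0.1]
finger_gap: 73.3
finger_force: 0.0
```

>>> jog_arm(commands=[{"dx": -0.8, "dy": -0.75, "dz": -0.1, "ax": 0, "ay": 0, "az": 0, "gripper": 0}, {"dx": -0.8, "dy": -0.75, "dz": -0.1, "ax": 0, "ay": 0, "az": 0, "gripper": 0}, {"dx": -0.7, "dy": -0.7, "dz": 0, "ax": 0, "ay": 0, "az": 0, "gripper": 0}, {"dx": 0, "dy": 0, "dz": 0, "ax": 0, "ay": 0, "az": -1, "gripper": 0}, {"dx": 0, "dy": 0, "dz": 0, "ax": 0, "ay": 0, "az": -1, "gripper": 0}, {"dx": 0, "dy": 0, "dz": 0, "ax": 0, "ay": 0, "az": -1, "gripper": 0}, {"dx": 0, "dy": 0, "dz": 0, "ax": 0, "ay": 0, "az": -1, "gripper": 0}, {"dx": 0, "dy": 0, "dz": 0, "ax": 0, "ay": 0, "az": -0.5, "gripper": 0}, {"dx": 0, "dy": 0, "dz": 0, "ax": 0, "ay": 0, "az": 0, "gripper": 0}])

```text
clock: 11.6
eef_pos: [699.8, -65.9, 227.3]
eef_rot: [-3.141, 0.001, -2.704]
wrist_force: [-0.2, 0.2, -0.6]
finger_gap: 94.2
finger_force: 0.0
```

```bash
python3 - <<'E'
from h import *
import pickle
w=cams.camera("wrist");im=w["image"];pickle.dump(w,open("w3.pkl","wb"));st=manip.read_state();print(st["eef_pos"],st["eef_rot"],st["joints"])
p=proj(w,[609,-107,10],True)[0].astype(int);print(p)
box=(p[0]-80,max(p[1]-80,0),p[0]+80,min(p[1]+80,235))
print(bolts(im,box)); print(rim(im,box))
q=proj(w,[631.5,69.9,69],True)[0].astype(int);print(q)
c=lambda q:np.pad(im,((150,150),(150,150),(0,0)))[q[1]+70:q[1]+230,q[0]+50:q[0]+250]
cv2.imwrite("pics/c3.png",cv2.resize(np.hstack([c(p),c(q)])[:,:,::-1],(800,320)))
E
```

```text
[699.7798947  -65.87958381 226.98600295] [-3.14103308e+00  8.32063134e-04 -2.70492915e+00] [-1.45958574e-01  6.52503083e-01  9.80485957e-01 -9.46182117e-06
  1.50760094e+00 -2.15341757e+00]
[318 105]
[(678, [337.6, 168.0])]
(array([[296.51999664, 148.36000061],
       [311.31999969,  44.75999641],
       [336.23999786,  48.31999207],
       [321.43999481, 151.91999817]]), 2381.0)
[448 190]
```

```bash
python3 - <<'E'
from h import *
import pickle
w=pickle.load(open("w3.pkl","rb"));im=w["image"]
for v in(60,80,100): print(v,[x for x in bolts(im,(240,20,390,190),v,70)])
r,_=rim(im,(240,20,390,190));m=r.mean(0);print(m,[onz(w,m,z,True).round(1).tolist() for z in(110,130)])
e=onz(w,[(r[0]+r[3])/2,(r[1]+r[2])/2],90,True);print(e, np.degrees(np.arctan2(*(e[1]-e[0])[1::-1])))
E
```

```text
60 [(2580, [316.8, 97.8]), (23, [292.9, 64.3]), (30, [349.9, 71.7]), (26, [283.2, 137.8]), (881, [335.4, 169.1])]
80 [(2416, [317.3, 94.5]), (23, [292.9, 64.3]), (30, [349.9, 71.7]), (26, [283.2, 137.8]), (5, [300.0, 144.0]), (881, [335.4, 169.1])]
100 [(1347, [318.0, 86.0]), (23, [292.9, 64.3]), (29, [349.9, 71.6]), (25, [283.1, 137.7]), (860, [335.6, 169.4])]
[316.38000488  98.33999681] [[[611.4, -108.1, 110.0]], [[613.3, -107.1, 130.0]]]
[[ 659.53185777  -93.65312901   90.        ]
 [ 557.82323254 -125.17448349   90.        ]] -162.7808395711102
```

View pics/c3.png

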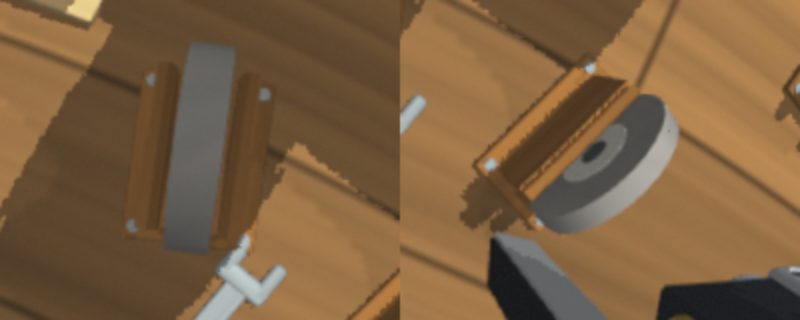

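Left crop: the medium wheel stands in the wide stand with three clear bolts; the wrench head touches the fourth corner. Right crop: the thin wheel sits in the narrow slot with its bore near the wall top.

```bash
python3 - <<'E'
from h import *
import pickle
w=pickle.load(open("w3.pkl","rb"))
for z in(0,5,10):
    P=onz(w,[[292.9,64.3],[349.9,71.7],[283.2,137.8]],z,True)[:,:2]
    l=P[2]-P[0];s=P[1]-P[0]
    print((P[1]+P[2])/2,np.linalg.norm(l),np.linalg.norm(s),np.degrees(np.arctan2(l[1],l[0])),np.degrees(np.arctan2(-s[0],s[1])))
a=np.radians(-20);uy=np.array([-np.sin(a),np.cos(a)])
print("bore exp",proj(w,[*(np.array([631.5,69.9])-7*uy),69.7],True),"seen 445.5 186")
E
```

```text
[ 607.74593393 -109.94606172] 96.83840082826937 73.41841644208255 17.671486078559415 17.593064406096225
[ 608.13368403 -109.7527561 ] 95.62416730280177 72.49784049423295 17.671486078559408 17.593064406096158
[ 608.52143414 -109.55945049] 94.40993377733405 71.5772645463834 17.671486078559433 17.593064406096172
bore exp [[445.46083819 186.32650114]] seen 445.5 186
```

>>> jog_arm(commands=[{"dx": 0, "dy": 0, "dz": 0, "ax": 0, "ay": 0, "az": 0.74, "gripper": 0}, {"dx": 0.84, "dy": -0.11, "dz": 0.6, "ax": 0, "ay": 0, "az": 0, "gripper": 0}, {"dx": 0.84, "dy": -0.11, "dz": 0.6, "ax": 0, "ay": 0, "az": 0, "gripper": 0}, {"dx": 0.84, "dy": -0.11, "dz": 0.6, "ax": 0, "ay": 0, "az": 0, "gripper": 0}, {"dx": 0, "dy": 0, "dz": 0, "ax": 0, "ay": 0, "az": 0, "gripper": 0}, {"dx": 0, "dy": 0, "dz": 0, "ax": 0, "ay": 0, "az": 0, "gripper": 0}])

```text
clock: 12.4
eef_pos: [608.6, -109.1, 155.2]
eef_rot: [-3.141, 0.002, -2.833]
wrist_force: [-0.1, 0.2, 0.1]
finger_gap: 94.3
finger_force: 0.0
```

```bash
cat >> h.py <<'E'
def sf(S,yaw,p):
    a=np.radians(yaw);d=np.atleast_2d(p)[:,:2]-np.array(S);return np.c_[d@[np.cos(a),np.sin(a)],d@[-np.sin(a),np.cos(a)]].round(1)
def report(S,yaw,vmin=70,box=(220,60,420,280)):
    w=cams.camera("wrist");st=manip.read_state();print(st["eef_pos"].round(1),st["eef_rot"].round(3),sf(S,yaw,st["eef_pos"]),np.degrees(st["eef_rot"][2]).round(2))
    for a,q in bolts(w["image"],box,vmin,70): print(a,q,sf(S,yaw,onz(w,q,5,True)))
    return w
E
python3 - <<'E'
from h import *
w=report((608.1,-109.8),17.6)
p=proj(w,[[607.8,-108.8,130],[567,-122,110]],True);print(p)
im=w["image"]
for r in(160,190,210,225):
    row=cv2.cvtColor(im[r:r+1],cv2.COLOR_RGB2HSV)[0]; g=[u for u in range(260,380) if row[u,1]<60 and row[u,2]>60]; print(r,g[0],g[-1],len(g))
E
```

```text
[ 608.8 -109.   155.1] [-3.141e+00  2.000e-03 -2.833e+00] [[0.9 0.6]] -162.3
20 [221.0, 86.4] [[-116.9 -101.6]]
51 [283.4, 150.4] [[-46.4 -34.8]]
4811 [323.3, 219.3] [[27.8  7.1]]
52 [351.5, 150.5] [[-46.5  36. ]]
261 [226.7, 236.1] [[  48.5 -102. ]]
379 [410.5, 239.3] [[ 51.9 106.9]]
27 [283.6, 237.1] [[ 48.5 -36.6]]
25 [350.4, 237.7] [[49.  37.3]]
12 [349.8, 244.6] [[57.2 36.9]]
[[318.05453663 232.18473759]
 [317.80660589 164.80993568]]
160 304 333 30
190 303 335 33
210 303 335 33
225 303 334 32
```

>>> jog_arm(commands=[{"dx": 0, "dy": 0.01, "dz": 0.5, "ax": 0, "ay": 0, "az": 0, "gripper": 0.2}, {"dx": 0, "dy": 0.01, "dz": 0.5, "ax": 0, "ay": 0, "az": 0, "gripper": 0.3}, {"dx": 0, "dy": 0, "dz": 0.43, "ax": 0, "ay": 0, "az": 0, "gripper": 0.4}, {"dx": 0, "dy": 0, "dz": 0, "ax": 0, "ay": 0, "az": 0, "gripper": 1}, {"dx": 0, "dy": 0, "dz": 0, "ax": 0, "ay": 0, "az": 0, "gripper": 1}, {"dx": 0, "dy": 0, "dz": 0, "ax": 0, "ay": 0, "az": 0, "gripper": 1}, {"dx": 0, "dy": 0, "dz": 0, "ax": 0, "ay": 0, "az": 0, "gripper": 1}, {"dx": 0, "dy": 0, "dz": 0, "ax": 0, "ay": 0, "az": 0, "gripper": 1}, {"dx": 0, "dy": 0, "dz": 0, "ax": 0, "ay": 0, "az": 0, "gripper": 1}], squeeze=25)

```text
clock: 13.58
eef_pos: [607.7, -108.4, 97.0]
eef_rot: [-3.141, 0.0, -2.832]
wrist_force: [-0.7, 0.4, 2.6]
finger_gap: 21.8
finger_force: 25.0
```

>>> jog_arm(commands=[{"dx": 0, "dy": 0, "dz": -0.5, "ax": 0, "ay": 0, "az": 0, "gripper": 1}, {"dx": 0, "dy": 0, "dz": -0.7, "ax": 0, "ay": 0, "az": 0, "gripper": 1}, {"dx": 0, "dy": 0, "dz": -0.7, "ax": 0, "ay": 0, "az": 0, "gripper": 1}, {"dx": 0, "dy": 0, "dz": -0.7, "ax": 0, "ay": 0, "az": 0, "gripper": 1}, {"dx": 0, "dy": 0, "dz": -0.7, "ax": 0, "ay": 0, "az": 0, "gripper": 1}])

```text
clock: 14.2
eef_pos: [607.1, -108.3, 228.7]
eef_rot: [3.141, -0.001, -2.832]
wrist_force: [-0.2, 0.0, -5.3]
finger_gap: 21.4
finger_force: 25.0
```

>>> jog_arm(commands=[{"dx": -0.13, "dy": 0.9, "dz": 0, "ax": 0, "ay": 0, "az": 0, "gripper": 1}, {"dx": -0.13, "dy": 0.9, "dz": 0, "ax": 0, "ay": 0, "az": 0, "gripper": 1}, {"dx": -0.13, "dy": 0.9, "dz": 0, "ax": 0, "ay": 0, "az": 0, "gripper": 1}, {"dx": -0.13, "dy": 0.9, "dz": 0, "ax": 0, "ay": 0, "az": 0, "gripper": 1}, {"dx": -0.13, "dy": 0.9, "dz": 0, "ax": 0, "ay": 0, "az": 0, "gripper": 1}, {"dx": -0.13, "dy": 0.9, "dz": 0, "ax": 0, "ay": 0, "az": 0, "gripper": 1}, {"dx": -0.13, "dy": 0.9, "dz": 0, "ax": 0, "ay": 0, "az": 0, "gripper": 1}, {"dx": -0.13, "dy": 0.9, "dz": 0, "ax": 0, "ay": 0, "az": 0, "gripper": 1}, {"dx": -0.13, "dy": 0.9, "dz": 0, "ax": 0, "ay": 0, "az": 0, "gripper": 1}, {"dx": -0.13, "dy": 0.9, "dz": 0, "ax": 0, "ay": 0, "az": 0, "gripper": 1}])

```text
clock: 15.45
eef_pos: [546.8, 251.4, 227.8]
eef_rot: [-3.141, -0.002, -2.832]
wrist_force: [-0.7, 0.4, -4.7]
finger_gap: 22.1
finger_force: 25.0
```

>>> jog_arm(commands=[{"dx": 0, "dy": 0, "dz": 0, "ax": 0, "ay": 0, "az": 0.82, "gripper": 1}, {"dx": 0, "dy": 0, "dz": 0, "ax": 0, "ay": 0, "az": 0.82, "gripper": 1}, {"dx": 0, "dy": 0, "dz": 0, "ax": 0, "ay": 0, "az": 0.82, "gripper": 1}, {"dx": 0, "dy": 0, "dz": 0, "ax": 0, "ay": 0, "az": 0.82, "gripper": 1}, {"dx": 0, "dy": 0, "dz": 0, "ax": 0, "ay": 0, "az": 0, "gripper": 1}, {"dx": 0, "dy": 0, "dz": 0, "ax": 0, "ay": 0, "az": 0, "gripper": 1}])

```text
clock: 16.2
eef_pos: [547.2, 250.3, 228.2]
eef_rot: [-3.141, -0.001, 2.882]
wrist_force: [0.8, -0.4, -5.3]
finger_gap: 21.7
finger_force: 25.0
```

```bash
python3 - <<'E'
from h import *
w=report((463.7,274.1),-15.2,100)
E
```

```text
[547.3 250.3 228.4] [-3.141 -0.     2.881] [[86.9 -1. ]] 165.09
33 [293.8, 79.0] [[-47.5 -31.8]]
26 [344.7, 79.3] [[-47.7  32.4]]
30 [293.8, 153.1] [[ 47.8 -31.5]]
28 [343.7, 153.1] [[47.3 32.1]]
6958 [319.2, 223.0] [[140.3   1.6]]
```

>>> jog_arm(commands=[{"dx": 0.72, "dy": 0.01, "dz": 0.45, "ax": 0, "ay": 0, "az": 0, "gripper": 1}, {"dx": 0.72, "dy": 0.01, "dz": 0.45, "ax": 0, "ay": 0, "az": 0, "gripper": 1}, {"dx": 0.72, "dy": 0.01, "dz": 0.45, "ax": 0, "ay": 0, "az": 0, "gripper": 1}, {"dx": 0, "dy": 0, "dz": 0, "ax": 0, "ay": 0, "az": 0, "gripper": 1}, {"dx": 0, "dy": 0, "dz": 0, "ax": 0, "ay": 0, "az": 0, "gripper": 1}])

```text
clock: 16.88
eef_pos: [465.0, 274.0, 175.3]
eef_rot: [3.141, 0.001, 2.88]
wrist_force: [-0.6, 0.1, -4.4]
finger_gap: 21.9
finger_force: 25.0
```

```bash
python3 - <<'E'
from h import *
w=report((463.7,274.1),-15.2,100)
E
```

```text
[465.1 273.9 175.3] [3.141e+00 1.000e-03 2.879e+00] [[1.4 0.2]] 164.96
47 [288.9, 148.6] [[-46.4 -31.3]]
45 [345.8, 148.5] [[-46.8  31.4]]
6 [308.5, 152.0] [[-42.6  -9.7]]
6508 [315.4, 221.9] [[37.5 -1.8]]
```

>>> jog_arm(commands=[{"dx": 0.02, "dy": 0, "dz": 0.45, "ax": 0, "ay": 0, "az": 0, "gripper": 1}, {"dx": 0, "dy": 0, "dz": 0.35, "ax": 0, "ay": 0, "az": 0, "gripper": 1}, {"dx": 0, "dy": 0, "dz": 0.3, "ax": 0, "ay": 0, "az": 0, "gripper": 1}, {"dx": 0, "dy": 0, "dz": 0.25, "ax": 0, "ay": 0, "az": 0, "gripper": 1}, {"dx": 0, "dy": 0, "dz": 0, "ax": 0, "ay": 0, "az": 0, "gripper": 1}])

```text
clock: 17.55
eef_pos: [463.3, 274.0, 120.0]
eef_rot: [-3.141, -0.001, 2.879]
wrist_force: [0.3, 0.1, -5.4]
finger_gap: 21.8
finger_force: 25.0
```

>>> jog_arm(commands=[{"dx": 0, "dy": 0, "dz": 0.25, "ax": 0, "ay": 0, "az": 0, "gripper": 1}, {"dx": 0, "dy": 0, "dz": 0.15, "ax": 0, "ay": 0, "az": 0, "gripper": 1}, {"dx": 0, "dy": 0, "dz": 0.1, "ax": 0, "ay": 0, "az": 0, "gripper": 1}, {"dx": 0, "dy": 0, "dz": 0, "ax": 0, "ay": 0, "az": 0, "gripper": 1}])

```text
clock: 18.05
eef_pos: [463.4, 274.1, 100.4]
eef_rot: [-3.141, -0.0, 2.879]
wrist_force: [0.9, -0.1, -4.9]
finger_gap: 22.1
finger_force: 25.0
```

>>> jog_arm(commands=[{"dx": 0, "dy": 0, "dz": 0.05, "ax": 0, "ay": 0, "az": 0, "gripper": 1}, {"dx": 0, "dy": 0, "dz": 0, "ax": 0, "ay": 0, "az": 0, "gripper": 1}])

```text
clock: 18.3
eef_pos: [463.5, 274.1, 98.6]
eef_rot: [-3.142, 0.0, 2.879]
wrist_force: [-0.3, -1.0, -4.0]
finger_gap: 21.9
finger_force: 25.0
```

>>> jog_arm(commands=[{"dx": 0, "dy": 0, "dz": 0.03, "ax": 0, "ay": 0, "az": 0, "gripper": 1}, {"dx": 0, "dy": 0, "dz": 0, "ax": 0, "ay": 0, "az": 0, "gripper": 1}])

```text
clock: 18.55
eef_pos: [463.5, 274.2, 97.4]
eef_rot: [-3.142, -0.0, 2.879]
wrist_force: [-0.1, -0.2, -4.7]
finger_gap: 21.9
finger_force: 25.0
```

>>> jog_arm(commands=[{"dx": 0, "dy": 0, "dz": 0.03, "ax": 0, "ay": 0, "az": 0, "gripper": 1}, {"dx": 0, "dy": 0, "dz": 0, "ax": 0, "ay": 0, "az": 0, "gripper": 1}])

```text
clock: 18.8
eef_pos: [463.6, 274.2, 97.1]
eef_rot: [3.141, 0.0, 2.879]
wrist_force: [-3.9, -2.1, 5.4]
finger_gap: 22.2
finger_force: 25.0
```

>>> jog_arm(commands=[{"dx": 0, "dy": 0, "dz": 0, "ax": 0, "ay": 0, "az": 0, "gripper": 0.5}, {"dx": 0, "dy": 0, "dz": 0, "ax": 0, "ay": 0, "az": 0, "gripper": 0.4}, {"dx": 0, "dy": 0, "dz": 0, "ax": 0, "ay": 0, "az": 0, "gripper": 0.4}, {"dx": 0, "dy": 0, "dz": 0, "ax": 0, "ay": 0, "az": 0, "gripper": 0.4}, {"dx": 0, "dy": 0, "dz": -0.5, "ax": 0, "ay": 0, "az": 0, "gripper": 0.4}, {"dx": 0, "dy": 0, "dz": -0.9, "ax": 0, "ay": 0, "az": 0, "gripper": 0.2}, {"dx": 0, "dy": 0, "dz": -0.9, "ax": 0, "ay": 0, "az": 0, "gripper": 0}, {"dx": 0, "dy": 0, "dz": -0.9, "ax": 0, "ay": 0, "az": 0, "gripper": 0}, {"dx": 0, "dy": 0, "dz": -0.6, "ax": 0, "ay": 0, "az": 0, "gripper": 0}])

```text
clock: 19.92
eef_pos: [463.7, 274.3, 250.0]
eef_rot: [3.14, 0.001, 2.879]
wrist_force: [-0.1, 0.1, -1.4]
finger_gap: 92.1
finger_force: 0.0
```

>>> jog_arm(commands=[{"dx": 0, "dy": 0, "dz": 0, "ax": 0, "ay": 0, "az": 0.94, "gripper": 0}, {"dx": 0, "dy": 0, "dz": 0, "ax": 0, "ay": 0, "az": 0.94, "gripper": 0}, {"dx": 0, "dy": 0, "dz": 0, "ax": 0, "ay": 0, "az": 0.94, "gripper": 0}, {"dx": 0, "dy": 0, "dz": 0, "ax": 0, "ay": 0, "az": 0.94, "gripper": 0}, {"dx": 0, "dy": 0, "dz": 0, "ax": 0, "ay": 0, "az": 0.94, "gripper": 0}, {"dx": 0, "dy": 0, "dz": 0, "ax": 0, "ay": 0, "az": 0.94, "gripper": 0}, {"dx": 0, "dy": 0, "dz": 0, "ax": 0, "ay": 0, "az": 0.94, "gripper": 0}, {"dx": 0, "dy": 0, "dz": 0, "ax": 0, "ay": 0, "az": 0.94, "gripper": 0}, {"dx": 0, "dy": 0, "dz": 0, "ax": 0, "ay": 0, "az": 0, "gripper": 0}])

```text
clock: 21.05
eef_pos: [463.5, 274.2, 248.2]
eef_rot: [-3.142, -0.0, 1.567]
wrist_force: [-1.4, -0.5, 0.3]
finger_gap: 93.9
finger_force: 0.0
```

```bash
python3 - <<'E'
from h import *
import pickle
w=cams.camera("wrist");im=w["image"];pickle.dump(w,open("w4.pkl","wb"));t=cams.camera("top");s=cams.camera("scene");pickle.dump((t,s),open("ts4.pkl","wb"))
st=manip.read_state();print(st["clock"],st["eef_pos"],st["eef_rot"])
# pre-check seat of medium from scene & top: expected centres
a=np.radians(-15.2);uy=np.array([-np.sin(a),np.cos(a)])
for c in(t,s): print(proj(c,[[463.7,274.1,75.5],[*(np.array([463.7,274.1])-11*uy),75.5]]).round(1))
# pale plywood mask in top view
im=t["image"];hsv=cv2.cvtColor(im,cv2.COLOR_RGB2HSV);print(hsv[205,390],hsv[213,400],hsv[230,384])
E
```

```text
21.2 [463.48869651 274.1680045  248.2426496 ] [3.14158950e+00 6.44212553e-06 1.56958180e+00]
[[210.6 229.7]
 [214.4 230.7]]
[[357.8 103.6]
 [354.7 105.8]]
[111  18 189] [ 16  76 207] [ 17  67 245]
```

>>> jog_arm(commands=[{"dx": -0.96, "dy": 0.02, "dz": 0, "ax": 0, "ay": 0, "az": 0, "gripper": 0}, {"dx": -0.96, "dy": 0.02, "dz": 0, "ax": 0, "ay": 0, "az": 0, "gripper": 0}, {"dx": -0.96, "dy": 0.02, "dz": 0, "ax": 0, "ay": 0, "az": 0, "gripper": 0}, {"dx": -0.96, "dy": 0.02, "dz": 0, "ax": 0, "ay": 0, "az": 0, "gripper": 0}, {"dx": -0.96, "dy": 0.02, "dz": 0, "ax": 0, "ay": 0, "az": 0, "gripper": 0}, {"dx": -0.96, "dy": 0.02, "dz": 0, "ax": 0, "ay": 0, "az": 0, "gripper": 0}, {"dx": -0.96, "dy": 0.02, "dz": 0, "ax": 0, "ay": 0, "az": 0, "gripper": 0}, {"dx": -0.96, "dy": 0.02, "dz": 0, "ax": 0, "ay": 0, "az": 0, "gripper": 0}, {"dx": -0.96, "dy": 0.02, "dz": 0, "ax": 0, "ay": 0, "az": 0, "gripper": 0}, {"dx": -0.96, "dy": 0.02, "dz": 0, "ax": 0, "ay": 0, "az": 0, "gripper": 0}])

```text
clock: 22.45
eef_pos: [469.6, -111.1, 248.4]
eef_rot: [3.141, 0.0, 1.569]
wrist_force: [0.7, -0.1, 0.0]
finger_gap: 94.1
finger_force: 0.0
```

>>> jog_arm(commands=[{"dx": -0.96, "dy": 0.02, "dz": 0, "ax": 0, "ay": 0, "az": 0, "gripper": 0}, {"dx": -0.96, "dy": 0.02, "dz": 0, "ax": 0, "ay": 0, "az": 0, "gripper": 0}, {"dx": -0.96, "dy": 0.02, "dz": 0, "ax": 0, "ay": 0, "az": 0, "gripper": 0}, {"dx": -0.96, "dy": 0.02, "dz": 0, "ax": 0, "ay": 0, "az": 0, "gripper": 0}, {"dx": -0.96, "dy": 0.02, "dz": 0, "ax": 0, "ay": 0, "az": 0, "gripper": 0}, {"dx": -0.96, "dy": 0.02, "dz": 0, "ax": 0, "ay": 0, "az": 0, "gripper": 0}, {"dx": -0.96, "dy": 0.02, "dz": 0, "ax": 0, "ay": 0, "az": 0, "gripper": 0}, {"dx": 0, "dy": 0, "dz": 0, "ax": 0, "ay": 0, "az": 0, "gripper": 0}, {"dx": 0, "dy": 0, "dz": 0, "ax": 0, "ay": 0, "az": 0, "gripper": 0}])

```text
clock: 23.58
eef_pos: [474.1, -378.2, 248.1]
eef_rot: [-3.141, -0.0, 1.568]
wrist_force: [-0.0, 1.0, 0.2]
finger_gap: 94.0
finger_force: 0.0
```

```bash
python3 - <<'E'
from h import *
import pickle
w=cams.camera("wrist");im=w["image"];pickle.dump(w,open("w5.pkl","wb"));t=cams.camera("top");s=cams.camera("scene");pickle.dump((t,s),open("ts5.pkl","wb"))
st=manip.read_state();print(st["clock"],st["eef_pos"],st["eef_rot"])
# small blob features (bolts), rim for each expected medium location
p=proj(w,[473,-271,100],True)[0];print(p)
x,y=p.astype(int)
W=cv2.resize(im[max(0,y-100):y+100,x-110:x+110,::-1],None,fx=2,fy=2,interpolation=cv2.INTER_CUBIC)
S=cv2.resize(s["image"][220:360,170:300,::-1],(371,400)); T=s["image"][60:160,310:410,::-1]
H=400;W=cv2.resize(W,(int(W.shape[1]*H/W.shape[0]),H))
o=np.zeros((600,800,3),np.uint8);print(W.shape);o[:400,:W.shape[1]][:, :429]=W[:,:429];o[:400,429:800]=S
o[400:600,0:200]=cv2.resize(T,(200,200));o[400:600,200:400]=cv2.resize(t["image"][180:280,180:280,::-1],(200,200));o[400:600,400:600]=cv2.resize(t["image"][170:270,370:470,::-1],(200,200))
cv2.imwrite("pics/mix.png",o);print(max(0,y-100),x-110)
E
```

```text
23.725 [ 474.35046244 -377.86197852  248.56724514] [3.14129729e+00 2.27975123e-04 1.56779009e+00]
[316.23901779  91.52344822]
(400, 460, 3)
0 206
```

View pics/mix.png

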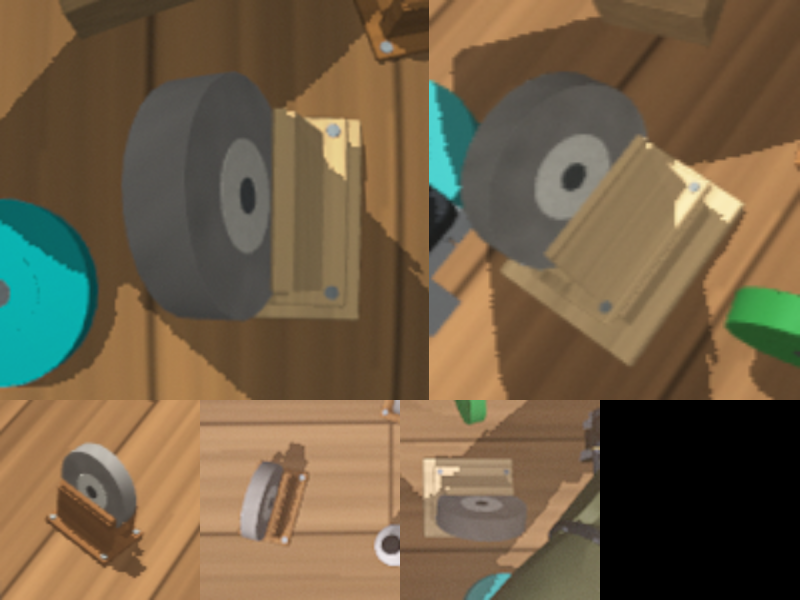

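The mosaic shows three things:
- **Thick wheel:** its bore is at wrist (324,93) and scene (221,282). The slant holder's bolts are at wrist (364,63) and (364,140), and at scene (263,285) and (232,327).
- **Medium wheel:** it is seated in the mid stand, with the bore at scene (356,106) against an expected (355,106).
- **Slant holder:** its mouth leans towards the robot.

```bash
python3 - <<'E'
from h import *
import pickle
w=pickle.load(open("w5.pkl","rb"));t,s=pickle.load(open("ts5.pkl","rb"))
def dark(c,p,r,inv=False):
    x,y=map(int,p);g=cv2.cvtColor(c["image"],cv2.COLOR_RGB2GRAY)[y-r:y+r+1,x-r:x+r+1].astype(float)
    m=(g<(g.min()*.5+np.median(g)*.5)).astype(np.uint8);n,l,st,ce=cv2.connectedComponentsWithStats(m);i=1+np.argmax(st[1:,4]);return ce[i]+[x-r,y-r],st[i,4]
def sat(c,p,r):
    x,y=map(int,p);h=cv2.cvtColor(c["image"],cv2.COLOR_RGB2HSV)[y-r:y+r+1,x-r:x+r+1].astype(float);d=h[...,1]
    m=(d<(d.min()*.5+np.median(d)*.5)).astype(np.uint8);n,l,st,ce=cv2.connectedComponentsWithStats(m);i=1+np.argmax(st[1:,4]);return ce[i]+[x-r,y-r],st[i,4]
bw,bs=dark(w,(324,93),12),dark(s,(221,282),7);print(bw,bs);print("bore",tri([(w,bw[0],True),(s,bs[0],False)]))
B=[]
for a,b in[((364.5,62.6),(263.2,285.5)),((363.6,139.9),(231.7,327.1))]:
    pa,pb=sat(w,a,7),sat(s,b,5);r=tri([(w,pa[0],True),(s,pb[0],False)]);print(pa,pb,r);B.append(r[0])
d=B[1]-B[0];print(d,np.degrees(np.arctan2(d[1],d[0])),np.linalg.norm(d),(B[0]+B[1])/2)
E
```

```text
(array([324.,  93.]), np.int32(101)) (array([220.3, 281.5]), np.int32(60))
bore (array([ 480.83978461, -272.20959672,  105.59918889]), [np.float64(1.0249060999074693), np.float64(1.024906099907494)])
(array([365.08823529,  61.79411765]), np.int32(34)) (array([262.33333333, 285.11111111]), np.int32(9)) (array([ 531.40849604, -225.6035299 ,   48.30049069]), [np.float64(0.6776619663772802), np.float64(0.677661966377315)])
(array([364.14705882, 139.38235294]), np.int32(34)) (array([231.41666667, 326.75      ]), np.int32(12)) (array([ 530.26219582, -320.13561962,   49.95557433]), [np.float64(1.3990220615697146), np.float64(1.399022061569827)])
[ -1.14630023 -94.53208972   1.65508364] -90.69473706153516 94.55352607155207 [ 530.83534593 -272.86957476   49.12803251]
```

>>> jog_arm(commands=[{"dx": 0, "dy": 0, "dz": 0, "ax": 0, "ay": 0, "az": 0.05, "gripper": 0}, {"dx": 0, "dy": 0, "dz": 0, "ax": -0.8, "ay": 0, "az": 0, "gripper": 0}, {"dx": 0, "dy": 0, "dz": 0, "ax": -0.8, "ay": 0, "az": 0, "gripper": 0}, {"dx": 0, "dy": 0, "dz": 0, "ax": -0.8, "ay": 0, "az": 0, "gripper": 0}, {"dx": 0, "dy": 0, "dz": 0, "ax": 0, "ay": 0, "az": 0, "gripper": 0}, {"dx": 0.88, "dy": -0.575, "dz": 0.36, "ax": 0, "ay": 0, "az": 0, "gripper": 0}, {"dx": 0.88, "dy": -0.575, "dz": 0.36, "ax": 0, "ay": 0, "az": 0, "gripper": 0}, {"dx": 0.88, "dy": -0.575, "dz": 0.36, "ax": 0, "ay": 0, "az": 0, "gripper": 0}, {"dx": 0, "dy": 0, "dz": 0, "ax": 0, "ay": 0, "az": 0, "gripper": 0}, {"dx": 0, "dy": 0, "dz": 0, "ax": 0, "ay": 0, "az": 0, "gripper": 0}])

```text
clock: 24.98
eef_pos: [431.0, -273.1, 181.8]
eef_rot: [2.723, 0.001, 1.558]
wrist_force: [0.3, -0.3, 0.1]
finger_gap: 94.1
finger_force: 0.0
```

```bash
python3 - <<'E'
from h import *
import pickle
w=cams.camera("wrist");im=w["image"];pickle.dump(w,open("w6.pkl","wb"));st=manip.read_state();R=Rn.from_euler('xyz',st["eef_rot"]).as_matrix();print(st["clock"],st["eef_pos"],"\n",R.round(3),st["joints"].round(2))
print("to go (tool)",R.T@(np.array([454.9,-272.1,126])-st["eef_pos"]))
H=np.array([499.8,-272.5,30]);yh=np.array([.913,-.011,.408]);zh=np.array([-.408,.005,.913]);xh=np.array([-.012,-1,0])
print("rim edges exp",proj(w,[H+x*xh+y*yh+z*zh for x,y,z in[(0,-16.8,141.3),(0,13.2,141.3),(-40,-16.8,126),(-40,13.2,126)]],True).round(1))
print("bolts exp",proj(w,[H+x*xh+36.2*yh+5*zh for x in(-47.3,47.3)],True).round(1))
for r in range(110,240,15):
    row=cv2.cvtColor(im[r:r+1],cv2.COLOR_RGB2HSV)[0];g=np.array([u for u in range(245,395) if row[u,1]<45]);print(r,(g.min(),g.max(),len(g)) if len(g) else None)
print(bolts(im,(250,60,420,260),100,60))
E
```

```text
25.025 [ 430.92651269 -273.32072832  181.7133745 ] 
 [[ 0.013  0.913  0.407]
 [ 1.    -0.011 -0.006]
 [-0.001  0.407 -0.913]] [-0.78  0.07  1.92  0.38  0.87 -0.98]
to go (tool) [ 1.59170087 -0.7845345  60.63867877]
rim edges exp [[293.8 229.3]
 [338.6 229.4]
 [294.6 167. ]
 [338.1 167.1]]
bolts exp [[352.1 147.4]
 [350.  231.3]]
110 None
125 None
140 (np.int64(301), np.int64(335), 35)
155 (np.int64(298), np.int64(338), 41)
170 (np.int64(297), np.int64(338), 42)
185 (np.int64(296), np.int64(339), 44)
200 (np.int64(296), np.int64(339), 44)
215 (np.int64(296), np.int64(339), 44)
230 (np.int64(288), np.int64(338), 45)
[(28, [364.8, 90.4]), (2080, [321.4, 166.8]), (48, [287.4, 149.2]), (42, [353.1, 149.2]), (9, [296.0, 180.0]), (6, [296.0, 190.5]), (26, [288.3, 233.1]), (17, [352.2, 233.1]), (4, [296.0, 247.5])]
```

>>> jog_arm(commands=[{"dx": 0.04, "dy": 0, "dz": 0.5, "ax": 0, "ay": 0, "az": 0, "gripper": 0.1}, {"dx": 0, "dy": 0, "dz": 0.5, "ax": 0, "ay": 0, "az": 0, "gripper": 0.3}, {"dx": 0, "dy": 0, "dz": 0.5, "ax": 0, "ay": 0, "az": 0, "gripper": 0.4}, {"dx": 0, "dy": 0, "dz": 0, "ax": 0, "ay": 0, "az": 0, "gripper": 1}, {"dx": 0, "dy": 0, "dz": 0, "ax": 0, "ay": 0, "az": 0, "gripper": 1}, {"dx": 0, "dy": 0, "dz": 0, "ax": 0, "ay": 0, "az": 0, "gripper": 1}, {"dx": 0, "dy": 0, "dz": 0, "ax": 0, "ay": 0, "az": 0, "gripper": 1}, {"dx": 0, "dy": 0, "dz": 0, "ax": 0, "ay": 0, "az": 0, "gripper": 1}, {"dx": 0, "dy": 0, "dz": 0, "ax": 0, "ay": 0, "az": 0, "gripper": 1}], squeeze=40)

```text
clock: 26.15
eef_pos: [455.3, -271.7, 127.1]
eef_rot: [2.72, 0.001, 1.557]
wrist_force: [7.1, 0.4, -0.3]
finger_gap: 30.8
finger_force: 39.6
```

>>> jog_arm(commands=[{"dx": 0, "dy": 0, "dz": -0.3, "ax": 0, "ay": 0, "az": 0, "gripper": 1}, {"dx": 0, "dy": 0, "dz": -0.6, "ax": 0, "ay": 0, "az": 0, "gripper": 1}, {"dx": 0, "dy": 0, "dz": -0.7, "ax": 0, "ay": 0, "az": 0, "gripper": 1}, {"dx": 0, "dy": 0, "dz": -0.7, "ax": 0, "ay": 0, "az": 0, "gripper": 1}, {"dx": 0, "dy": 0, "dz": -0.7, "ax": 0, "ay": 0, "az": 0, "gripper": 1}])

```text
clock: 26.78
eef_pos: [404.6, -270.1, 235.5]
eef_rot: [2.725, -0.001, 1.558]
wrist_force: [0.4, -0.0, -7.6]
finger_gap: 29.9
finger_force: 40.0
```

>>> jog_arm(commands=[{"dx": 0, "dy": 0, "dz": 0, "ax": 0.8, "ay": 0, "az": 0, "gripper": 1}, {"dx": 0, "dy": 0, "dz": 0, "ax": 0.8, "ay": 0, "az": 0, "gripper": 1}, {"dx": 0, "dy": 0, "dz": 0, "ax": 0.8, "ay": 0, "az": 0, "gripper": 1}, {"dx": 0, "dy": 0, "dz": 0, "ax": 0, "ay": 0, "az": 0.8, "gripper": 1}, {"dx": 0, "dy": 0, "dz": 0, "ax": 0, "ay": 0, "az": 0.9, "gripper": 1}, {"dx": 0, "dy": 0, "dz": 0, "ax": 0, "ay": 0, "az": 0.9, "gripper": 1}, {"dx": 0, "dy": 0, "dz": 0, "ax": 0, "ay": 0, "az": 0.9, "gripper": 1}, {"dx": 0, "dy": 0, "dz": 0, "ax": 0, "ay": 0, "az": 0.9, "gripper": 1}, {"dx": 0, "dy": 0, "dz": 0, "ax": 0, "ay": 0, "az": 0.9, "gripper": 1}, {"dx": 0, "dy": 0, "dz": 0, "ax": 0, "ay": 0, "az": 0.9, "gripper": 1}])

```text
clock: 28.02
eef_pos: [405.1, -270.3, 234.9]
eef_rot: [-3.14, 0.001, 0.47]
wrist_force: [-0.1, 0.1, -8.2]
finger_gap: 29.8
finger_force: 40.0
```

>>> jog_arm(commands=[{"dx": 0, "dy": 0, "dz": 0, "ax": 0, "ay": 0, "az": 0.97, "gripper": 1}, {"dx": 0, "dy": 0, "dz": 0, "ax": 0, "ay": 0, "az": 0, "gripper": 1}])

```text
clock: 28.28
eef_pos: [405.2, -270.4, 235.0]
eef_rot: [-3.14, 0.001, 0.307]
wrist_force: [-0.5, 0.0, -7.9]
finger_gap: 29.9
finger_force: 40.0
```

>>> jog_arm(commands=[{"dx": 0.79, "dy": -0.46, "dz": 0, "ax": 0, "ay": 0, "az": 0, "gripper": 1}, {"dx": 0.79, "dy": -0.46, "dz": 0, "ax": 0, "ay": 0, "az": 0, "gripper": 1}, {"dx": 0.79, "dy": -0.46, "dz": 0, "ax": 0, "ay": 0, "az": 0, "gripper": 1}, {"dx": 0.79, "dy": -0.46, "dz": 0, "ax": 0, "ay": 0, "az": 0, "gripper": 1}, {"dx": 0.79, "dy": -0.46, "dz": 0, "ax": 0, "ay": 0, "az": 0, "gripper": 1}, {"dx": 0, "dy": 0, "dz": 0, "ax": 0, "ay": 0, "az": 0, "gripper": 1}, {"dx": 0, "dy": 0, "dz": 0, "ax": 0, "ay": 0, "az": 0, "gripper": 1}])

```text
clock: 29.15
eef_pos: [528.2, -135.4, 235.1]
eef_rot: [-3.141, 0.001, 0.309]
wrist_force: [0.0, 0.5, -7.7]
finger_gap: 29.5
finger_force: 40.0
```

```bash
python3 - <<'E'
from h import *
w=report((608.1,-109.8),17.6,100,(230,30,410,200))
w=report((608.1,-109.8),17.6,70,(230,30,410,200))
E
```

```text
[ 528.1 -135.7  235.3] [-3.141e+00  1.000e-03  3.080e-01] [[-84.1  -0.5]] 17.63
897 [291.4, 54.4] [[83.4 32.9]]
20 [231.2, 46.7] [[ 98.9 113.5]]
26 [344.7, 80.7] [[ 48.  -35.7]]
31 [288.7, 153.2] [[-47.1  36.3]]
20 [344.5, 153.4] [[-47.2 -36.1]]
4 [290.0, 163.5] [[-60.6  34.7]]
674 [305.1, 189.4] [[-95.   15.1]]
5 [295.2, 177.6] [[-79.2  28.1]]
11 [327.8, 187.6] [[-92.5 -14.8]]
42 [341.3, 196.6] [[-104.6  -32.9]]
[ 528.1 -135.8  235.4] [-3.142  0.     0.307] [[-84.1  -0.6]] 17.57
912 [291.1, 54.2] [[83.7 32.8]]
15 [230.9, 46.7] [[ 99.1 113.4]]
25 [344.7, 80.6] [[ 48.  -36.2]]
3145 [316.9, 172.3] [[-72.3  -0.7]]
```

>>> jog_arm(commands=[{"dx": 0.7, "dy": -0.01, "dz": 0.37, "ax": 0, "ay": 0, "az": 0, "gripper": 1}, {"dx": 0.7, "dy": -0.01, "dz": 0.37, "ax": 0, "ay": 0, "az": 0, "gripper": 1}, {"dx": 0.71, "dy": 0, "dz": 0.37, "ax": 0, "ay": 0, "az": 0, "gripper": 1}, {"dx": 0, "dy": 0, "dz": 0, "ax": 0, "ay": 0, "az": 0, "gripper": 1}, {"dx": 0, "dy": 0, "dz": 0, "ax": 0, "ay": 0, "az": 0, "gripper": 1}])

```text
clock: 29.88
eef_pos: [608.4, -109.7, 191.4]
eef_rot: [3.141, 0.0, 0.306]
wrist_force: [-1.0, -0.5, -7.4]
finger_gap: 29.5
finger_force: 40.0
```

```bash
python3 - <<'E'
from h import *
w=report((608.1,-109.8),17.6,100,(230,90,410,210))
E
```

```text
[ 608.4 -109.7  191.8] [ 3.141 -0.     0.306] [[ 0.3 -0. ]] 17.51
1182 [287.5, 117.8] [[81.6 33.4]]
42 [347.0, 147.7] [[ 46.9 -35.1]]
4 [290.0, 164.5] [[27.3 31. ]]
2069 [315.7, 191.8] [[-5.1  1.1]]
6 [344.3, 177.8] [[ 11.6 -32.4]]
```

Aligned within a millimetre, so I'll lower it.

>>> jog_arm(commands=[{"dx": 0, "dy": 0, "dz": 0.45, "ax": 0, "ay": 0, "az": 0, "gripper": 1}, {"dx": 0, "dy": 0, "dz": 0.35, "ax": 0, "ay": 0, "az": 0, "gripper": 1}, {"dx": 0, "dy": 0, "dz": 0.3, "ax": 0, "ay": 0, "az": 0, "gripper": 1}, {"dx": 0, "dy": 0, "dz": 0.25, "ax": 0, "ay": 0, "az": 0, "gripper": 1}, {"dx": 0, "dy": 0, "dz": 0, "ax": 0, "ay": 0, "az": 0, "gripper": 1}])

```text
clock: 30.55
eef_pos: [608.5, -109.0, 136.2]
eef_rot: [-3.141, 0.001, 0.306]
wrist_force: [-1.5, 0.3, -7.8]
finger_gap: 29.8
finger_force: 40.0
```

>>> jog_arm(commands=[{"dx": 0, "dy": 0, "dz": 0.2, "ax": 0, "ay": 0, "az": 0, "gripper": 1}, {"dx": 0, "dy": 0, "dz": 0.2, "ax": 0, "ay": 0, "az": 0, "gripper": 1}, {"dx": 0, "dy": 0, "dz": 0, "ax": 0, "ay": 0, "az": 0, "gripper": 1}])

```text
clock: 30.92
eef_pos: [608.5, -108.9, 120.3]
eef_rot: [-3.141, 0.001, 0.306]
wrist_force: [0.7, 0.5, -8.3]
finger_gap: 30.2
finger_force: 40.0
```

>>> jog_arm(commands=[{"dx": 0, "dy": 0, "dz": 0.12, "ax": 0, "ay": 0, "az": 0, "gripper": 1}, {"dx": 0, "dy": 0, "dz": 0.08, "ax": 0, "ay": 0, "az": 0, "gripper": 1}, {"dx": 0, "dy": 0, "dz": 0, "ax": 0, "ay": 0, "az": 0, "gripper": 1}])

```text
clock: 31.3
eef_pos: [608.7, -109.0, 112.8]
eef_rot: [-3.141, 0.0, 0.306]
wrist_force: [-0.1, 0.3, -7.9]
finger_gap: 29.6
finger_force: 40.0
```

>>> jog_arm(commands=[{"dx": 0, "dy": 0, "dz": 0.05, "ax": 0, "ay": 0, "az": 0, "gripper": 1}, {"dx": 0, "dy": 0, "dz": 0, "ax": 0, "ay": 0, "az": 0, "gripper": 1}])

```text
clock: 31.55
eef_pos: [608.8, -109.0, 111.0]
eef_rot: [-3.142, 0.0, 0.306]
wrist_force: [-0.1, -0.2, -8.6]
finger_gap: 29.9
finger_force: 40.0
```

>>> jog_arm(commands=[{"dx": 0, "dy": 0, "dz": 0.04, "ax": 0, "ay": 0, "az": 0, "gripper": 1}, {"dx": 0, "dy": 0, "dz": 0, "ax": 0, "ay": 0, "az": 0, "gripper": 1}])

```text
clock: 31.8
eef_pos: [608.8, -109.0, 109.4]
eef_rot: [-3.141, 0.0, 0.306]
wrist_force: [0.3, 1.1, -8.1]
finger_gap: 29.8
finger_force: 40.0
```

>>> jog_arm(commands=[{"dx": 0, "dy": 0, "dz": 0.04, "ax": 0, "ay": 0, "az": 0, "gripper": 1}, {"dx": 0, "dy": 0, "dz": 0, "ax": 0, "ay": 0, "az": 0, "gripper": 1}])

```text
clock: 32.05
eef_pos: [609.4, -109.1, 108.7]
eef_rot: [3.141, -0.002, 0.306]
wrist_force: [1.9, 0.6, -1.0]
finger_gap: 29.6
finger_force: 40.0
```

>>> jog_arm(commands=[{"dx": 0, "dy": 0, "dz": 0.03, "ax": 0, "ay": 0, "az": 0, "gripper": 1}, {"dx": 0, "dy": 0, "dz": 0, "ax": 0, "ay": 0, "az": 0, "gripper": 1}])

```text
clock: 32.3
eef_pos: [609.8, -109.1, 108.5]
eef_rot: [3.14, -0.003, 0.306]
wrist_force: [0.5, 2.3, 8.5]
finger_gap: 30.0
finger_force: 40.0
```

>>> jog_arm(commands=[{"dx": 0, "dy": 0, "dz": 0, "ax": 0, "ay": 0, "az": 0, "gripper": 0.5}, {"dx": 0, "dy": 0, "dz": 0, "ax": 0, "ay": 0, "az": 0, "gripper": 0.3}, {"dx": 0, "dy": 0, "dz": 0, "ax": 0, "ay": 0, "az": 0, "gripper": 0.3}, {"dx": 0, "dy": 0, "dz": 0, "ax": 0, "ay": 0, "az": 0, "gripper": 0.3}, {"dx": 0, "dy": 0, "dz": -0.5, "ax": 0, "ay": 0, "az": 0, "gripper": 0.3}, {"dx": 0, "dy": 0, "dz": -0.9, "ax": 0, "ay": 0, "az": 0, "gripper": 0.2}, {"dx": 0, "dy": 0, "dz": -0.9, "ax": 0, "ay": 0, "az": 0, "gripper": 0}, {"dx": -0.7, "dy": 0, "dz": -0.9, "ax": 0, "ay": 0, "az": 0, "gripper": 0}, {"dx": -0.9, "dy": 0, "dz": -0.3, "ax": 0, "ay": 0, "az": 0, "gripper": 0}, {"dx": -0.9, "dy": 0, "dz": 0, "ax": 0, "ay": 0, "az": 0, "gripper": 0}])

```text
clock: 33.55
eef_pos: [512.7, -139.5, 247.8]
eef_rot: [3.14, -0.002, 0.306]
wrist_force: [0.7, -0.9, 0.2]
finger_gap: 93.7
finger_force: 0.0
```

>>> jog_arm(commands=[{"dx": 0, "dy": 1, "dz": 0, "ax": 0, "ay": 0, "az": 0, "gripper": 0}, {"dx": 0, "dy": 1, "dz": 0, "ax": 0, "ay": 0, "az": 0, "gripper": 0}, {"dx": 0, "dy": 0.5, "dz": 0, "ax": 0, "ay": 0, "az": 0, "gripper": 0}, {"dx": 0, "dy": 0, "dz": 0, "ax": 0, "ay": 0, "az": 0, "gripper": 0}, {"dx": 0, "dy": 0, "dz": 0, "ax": 0, "ay": 0, "az": 0, "gripper": 0}])

```text
clock: 34.17
eef_pos: [543.5, -233.8, 246.7]
eef_rot: [-3.141, 0.0, 0.306]
wrist_force: [0.7, 1.2, 0.2]
finger_gap: 94.1
finger_force: 0.0
```

```bash
python3 - <<'E'
from h import *
w,t,s=cams.camera("wrist"),cams.camera("top"),cams.camera("scene");st=manip.read_state();print(st["clock"],st["eef_pos"])
def bore(c,p,r):
    x,y=np.round(p).astype(int);g=cv2.cvtColor(c["image"],cv2.COLOR_RGB2GRAY)[y-r:y+r+1,x-r:x+r+1].astype(float)
    m=(g<(g.min()*.6+np.median(g)*.4)).astype(np.uint8);n,l,q,ce=cv2.connectedComponentsWithStats(m)
    return [(int(q[i,4]),(ce[i]+[x-r,y-r]).round(1).tolist()) for i in range(1,n) if q[i,4]>2]
for n,S,yaw,h,R in[("thin",(631.5,69.9),-20,7,50),("med",(463.7,274.1),-15.2,11,55),("thick",(608.2,-109.7),17.6,15,60)]:
    a=np.radians(yaw);uy=np.array([-np.sin(a),np.cos(a)]);z=12+1.155*R
    for cn,c,f in(("w",w,True),("t",t,False),("s",s,False)):
        C=-np.array(c["world_to_cam"])[:3,:3].T@np.array(c["world_to_cam"])[:3,3]
        sg=np.sign((C[:2]-S)@uy);P=[*(np.array(S)+sg*h*uy),z];p=proj(c,P,f)[0]
        if not(15<p[0]<625 and 15<p[1]<385): continue
        print(n,cn,sg,"exp",p.round(1),"seen",bore(c,p,8 if cn=="w" else 5))
E
```

```text
34.325 [ 543.61150037 -233.6916422   247.01460236]
thin w -1.0 exp [118.2  61.7] seen [(67, [118.8, 62.1])]
thin t -1.0 exp [286.8 170.6] seen [(4, [287.5, 171.5])]
thin s -1.0 exp [377.1 195.1] seen [(21, [378.0, 195.1])]
med t -1.0 exp [214.4 230.7] seen [(13, [211.1, 230.8]), (7, [215.1, 231.7])]
med s -1.0 exp [354.7 105.8] seen [(19, [355.3, 105.6])]
thick w -1.0 exp [240.3 102.4] seen [(35, [241.0, 102.6])]
thick t 1.0 exp [343.4 178.4] seen [(4, [339.8, 174.5]), (8, [341.9, 180.0])]
thick s -1.0 exp [325.3 258.1] seen [(21, [326.5, 258.2]), (9, [323.2, 262.6])]
```

All three bores sit within about 1 px of where a seated wheel would put them, and the gripper is clear. I'm handing the job in.

```bash
python3 -c "
from cell import job
print(job.sign_off())"
```

```text
the job is handed in; nothing more can be done
None
```

The job is handed in at about 34 s on the clock, but sign-off returned no verdict: all three wheels stand in their matching stands, each bore about a pixel from its seated position in the clearest views, and the gripper is clear.

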